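# Index the easel and hang the keyhole template

### The arm

A 6-joint arm with a two-finger parallel gripper is mounted at the origin on a cart in front of the work surface, level with it; the furniture and walls round the work are solid. World frame = base frame: x ahead of the robot, y to its left, z up, the work surface at z = 0. Lengths are in m, angles in rad, forces in N, time in s.
With the tool pointing down it reaches from about 0.3 to 0.875 m from the base axis. Payload 6.4 kg.
Tool frame: the origin (TCP) lies between the finger pads; the fingertips stand ahead of it and the grasp point (between the pads) lies 6 mm ahead of it (env.nose_length is the z of the fingertips in the tool frame, in m); z points along the fingers, y is the direction in which the jaws open and shut (so a half turn about z gives the same grasp; the last joint's range is limited). The gripper opens to 88 mm and grips with 3 to 60 N. Pads are 18 mm wide; open, the fingers measure 123 mm over their backs; the gripper's body (75 mm by 187 mm) begins 45 mm behind the grasp point.
Start: joints at [-0.206, 0.181, 1.607, -0, 1.354, -0.206], TCP at [0.575, 0, 0.264] pointing down, gripper open.
Joint ranges: [-2.99, 2.99], [-0.89, 2.07], [0.3, 2.58], [-1.14, 4.28], [0, 2.63], [-3.12, 3.12]. Speed limits (rad/s): [2.57, 2.57, 3.01, 3.14, 3.14, 3.14].

### API

Orientations are given as a 3x3 rotation matrix whose columns are the frame's x, y, z axes.
In Python, from bench import state, capture, order, env gives the robot as it stands.
- The arm moves only by the tool move_arm, never from a script. Its argument "deltas" is a list of rows, each a list of 5 numbers: the shift along the tool's x, y, z in m, then the turn about the tool's z in rad, then the gripper command: -1 is fully open, 1 is shut, values between are in proportion. A call has 1 to 5 rows; each row is the pose to reach, as a shift and turn from the pose commanded when the call began, along the tool's axes at that moment; what a row does not reach only later rows make up. A row lasts 1/12 s, in which the tool goes at most 41.7 mm and 7.16 degrees, less where a joint would pass 70% of its speed; a pose out of reach is approached as far as the arm can. A call with a gripper value outside its range is refused whole. The fingers move at their own pace and stop on an object; the grip force is fixed at half the most. Time passes only in rows, so rows that repeat a pose let the fingers close. It gives the time, the measured TCP pose, the force and the opening at its end, in the units of the state.
- state(): the state, without advancing time (a new reading comes with each control period).
- capture(name): name is "scene" or "side" or "wrist"; returns a dict with "image" (420x560x3 uint8, red, green, blue), "fx", "fy", "cx", "cy" (pixels), "distortion" ([k1, k2, p1, p2, k3] as OpenCV has them; the pictures are not rectified), "extrinsics" (4x4, takes a point from camera to world coordinates). Camera axes: x right, y down, z forward; pixel columns grow to the right and rows downward; lengths in m; the calibration is good to about 2 mm. A picture is of the moment at which its call begins. There is no depth.
- order.sign_off(): hands the job in, once; it reports no verdict.
The state is a dict: "t": time; "joint_positions": joint angles; "joint_velocities": joint speeds; "effort": joint torques, N m; "ee_pos": TCP position; "eef_rot": TCP orientation; "ft_force": force on the tool from outside, world axes, zero at the start; "wrist_torque": the same for the moment, N m; "opening": finger opening in m.
Only numpy, scipy, OpenCV 4.12 (cv2) and the standard library are available. Lean on these libraries where they do the work, as an engineer would, in place of code of your own. Each camera call takes 0.05 s, during which the arm holds its last target.

### The job

Turn the index table by its upright lever post one click stop counter-clockwise (seen from above), so that its sloping face with the two headed studs comes to the front. Then hang the keyhole template on it: put the large ends of both keyholes over the stud heads, flush on the sloping face, and slide the template fully down the slope so that it locks under the heads, and let go. Leave the drill plate with plain round holes and the other loose things where they are.

Things in the scene. Friction and masses are not known exactly. Their poses are not given: they have to be found in the camera images.
- turntable (a joint): turntable's upright hinge, rad, grows counter-clockwise from above. Spring click stops at -0.785, 0 and 0.785; end stops at -0.93 and 0.93. Starts near -0.785 and must go to 0, where the sloping face looks along the base's -x. Leaving a stop takes up to 0.7 N m (7 N at the post) for the first 0.15 rad; then it turns freely; within 0.13 rad of a stop the spring pulls it in and holds it.
- index_base: fixed base of the index table: grey round foot 190 mm across, 22 mm high, with a spring plunger block on its left side; origin at the centre of its underside, on the turntable's axis; z up; turned up to 0.2 rad either way. The steel turntable on it is 180 mm across its rim pins, top 36 mm above the worktop.
- lever_post (a point): point on the lever post by which the turntable is pushed: upright steel post 16 mm thick with a round black cap, 105 mm from the turntable's axis, from 31 to 105 mm above the worktop. This point is on its axis at 80 mm. At joint 0 it lies 90 degrees clockwise from the base's x (to the right), at the start about 135 degrees (right, front).
- easel: sloping steel face on the turntable, 35 degrees from level, 100 mm up the slope (x -70 to +30 mm), 130 mm wide. Origin on the face midway between the two studs, 82 mm above the worktop; at joint 0 it is 16 mm beyond the turntable's axis along the base's x. Axes: x up the slope, y left along the studs, z square out of the face. Turns with the turntable.
- template: keyhole template: loose steel plate 90 (x) by 110 (y) by 5 mm with cut corners, 0.2 to 0.42 kg, lying flat, grip up. Origin at the centre of its underside, z up through the grip. Keyholes at y = +36 and -36 mm: large end 22 mm across at x = +8 mm, slot 11 mm wide from there in +x to a round end centred at x = +26 mm. When hung, its x points up the slope.
- template_seat (a point): point of the template's underside at template x = +27.5 mm, y = 0, z = 0: it lies on the easel's origin when the template is hung, flush and fully down (19.5 mm down the slope from where the heads enter)
- drill_plate: bystander: loose plate of the same size and with the same grip, square corners and four plain 12 mm round holes, no keyholes; the two plates may be in either place. Origin at the centre of its underside. Leave it.
- pliers: bystander: loose red-handled pliers 177 mm long, lying near the front edge
- grinding_disc: bystander: loose flap disc 112 mm across, 12 mm high, lying flat
- flat_bar: bystander: loose flat bar 30x100x6 mm behind the two plates
- gusset: bystander: loose three-cornered plate 65x65x6 mm behind the index table
- stud_left (a point): top centre of the left stud, at easel y = +36 mm, 11.5 mm above the face: shank 8 mm thick and 7 mm long, then a round head 16 mm across and 4.5 mm thick
- stud_right (a point): the same for the right stud, at easel y = -36 mm
- template_grip (a point): middle of the template's grip, 30 mm above the centre of its underside: black bar 62 mm long (x), 14 mm wide (y), 16 mm high, from 22 to 38 mm above the underside, on two thin posts at x = +24 and -24 mm
- template_eyes (a point): point of the template's underside midway between the two large ends (template x = +8 mm, y = 0, z = 0): it lies on the easel's origin when the plate is flush with the heads through the large ends

How it is judged:
On the way, in this order (a step that is already met when the one before it is completed fails the run):
1. the turntable rests in its middle stop (joint within 0.08 rad of 0) (value of joint turntable between -0.08 and 0.08 rad), for 0.2 s.
2. the template lies flush on the sloping face, both stud heads through the large ends of the keyholes, with the turntable still in its middle stop (x of template_seat in the frame of easel between 0.007 and 0.026 m and y of template_seat in the frame of easel between -0.006 and 0.006 m and z of template_seat in the frame of easel between -0.004 and 0.0045 m and angle between the z axis of template and the z axis of easel, either way round below 0.15 rad and value of joint turntable between -0.15 and 0.15 rad), for 0.04 s.
At the end, for the whole second after the job is handed in: The turntable rests in its middle stop (within 0.08 rad of 0), and the template hangs still on the sloping face, flat on it (within 0.08 rad, 4 mm), square to it (0.1 rad), both studs at the top ends of the slots: slid down to within 5 mm of fully home and within 4 mm sideways (all of step 1 and x of template_seat in the frame of easel between -0.004 and 0.005 m and y of template_seat in the frame of easel between -0.004 and 0.004 m and z of template_seat in the frame of easel between -0.003 and 0.004 m and angle between the z axis of template and the z axis of easel, either way round below 0.08 rad and angle between the x axis of template and the x axis of easel, either way round below 0.1 rad and linear speed of template below 0.02 m/s and velocity of joint turntable between -0.05 and 0.05 rad/s); the robot touches nothing.
It fails at once if the drill plate is moved more than 30 mm (distance of drill_plate from where it was at the start of the episode above 0.03 m).
It fails at once if the pliers are moved more than 40 mm (distance of pliers from where it was at the start of the episode above 0.04 m).
It fails at once if the flap disc is moved more than 40 mm (distance of grinding_disc from where it was at the start of the episode above 0.04 m).
It fails at once if the flat bar is moved more than 40 mm (distance of flat_bar from where it was at the start of the episode above 0.04 m).
It fails at once if the gusset is moved more than 40 mm (distance of gusset from where it was at the start of the episode above 0.04 m).
It also fails if it takes over 58 s, if anything falls off the work surface, if the arm or the gripper's body presses on something with over 40 N, if the wrist force passes 120 N, or if a joint passes its speed limit or range.

## Working session

There is one attempt and no reset: what is moved stays moved. The work goes in short steps, Python scripts to look and compute and a tool call to move; the robot and the scene stay as the last step left them, time stands still between calls to the robot, and variables do not carry over. Pictures are saved under pics/ and viewed, and the job is handed in when it is done.

Besides the shell and the picture viewer there is one more tool, called after ">>>" as a command line: name --pt "numbers of a row" for each row, then --argument value for the rest. move_arm: Moves the arm, as the interface text tells. Its arguments: {"type":"object","properties":{"deltas":{"type":"array","items":{"type":"array","items":{"type":"number"}}}},"required":["deltas"]}

```bash
ls; mkdir -p pics; python3 - <<'E'
from bench import state,capture,order,env
import cv2,numpy as np,pickle
s=state();print(s['t'],s['ee_pos'],s['opening'],env.nose_length)
d={}
for n in ['scene','side','wrist']:
    c=capture(n);d[n]=c
    cv2.imwrite(f'pics/{n}0.png',c['image'][:,:,::-1]); print(n,c['fx'],c['cx'],c['cy'],c['distortion'],np.round(c['extrinsics'],3).tolist())
pickle.dump(d,open('c0.pkl','wb'))
E
```

```text
pics
0.0 [5.74501144e-01 9.82266716e-05 2.62823810e-01] 0.08804227264726211 0.025
scene 449.91753761952447 280.57536536452443 211.05728721148574 [-0.1437144  0.         0.         0.         0.       ] [[0.859, -0.323, 0.397, 0.128], [-0.511, -0.535, 0.672, -0.851], [-0.005, -0.78, -0.625, 0.744], [0.0, 0.0, 0.0, 1.0]]
side 436.8283327063663 279.04996410809616 210.67812073891162 [0.04273553 0.         0.         0.         0.        ] [[-0.842, -0.299, 0.45, 0.156], [-0.54, 0.48, -0.692, 0.483], [-0.009, -0.825, -0.565, 0.599], [0.0, 0.0, 0.0, 1.0]]
wrist 330.96838831535274 279.5347013612603 214.15487317148379 [-0.02077146  0.          0.          0.          0.        ] [[1.0, 0.001, -0.002, 0.576], [0.001, -0.956, -0.293, 0.073], [-0.002, 0.293, -0.956, 0.384], [0.0, 0.0, 0.0, 1.0]]
```

View pics/scene0.png

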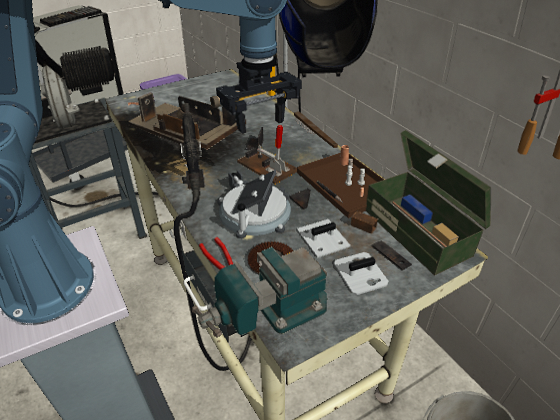

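View pics/side0.png

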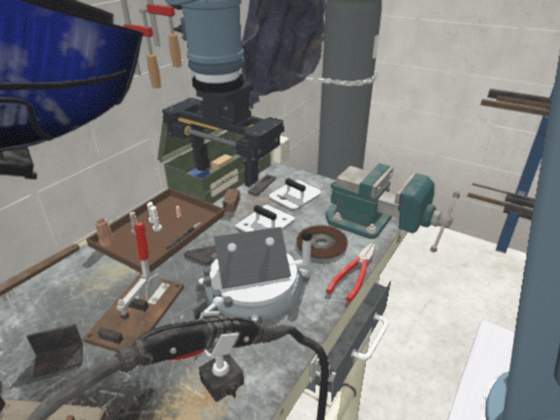

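View pics/wrist0.png

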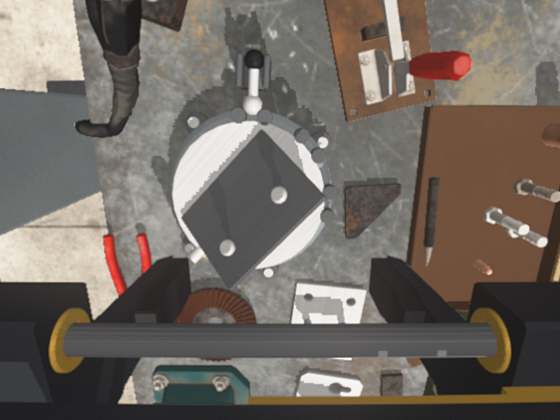

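```bash
python3 - <<'E'
import cv2,pickle
d=pickle.load(open('c0.pkl','rb'))
def crop(n,x0,y0,w,h,k,o):
    cv2.imwrite(o,cv2.resize(d[n]['image'][y0:y0+h,x0:x0+w,::-1],None,fx=k,fy=k,interpolation=cv2.INTER_CUBIC))
crop('scene',200,150,230,160,3.4,'pics/s1.png')
crop('side',190,170,160,120,5,'pics/d1.png')
crop('wrist',150,30,200,150*1,4,'pics/w1.png')
crop('wrist',150,170,240,180,3.3,'pics/w2.png')
E
```

```text
(no output)
```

View pics/s1.png

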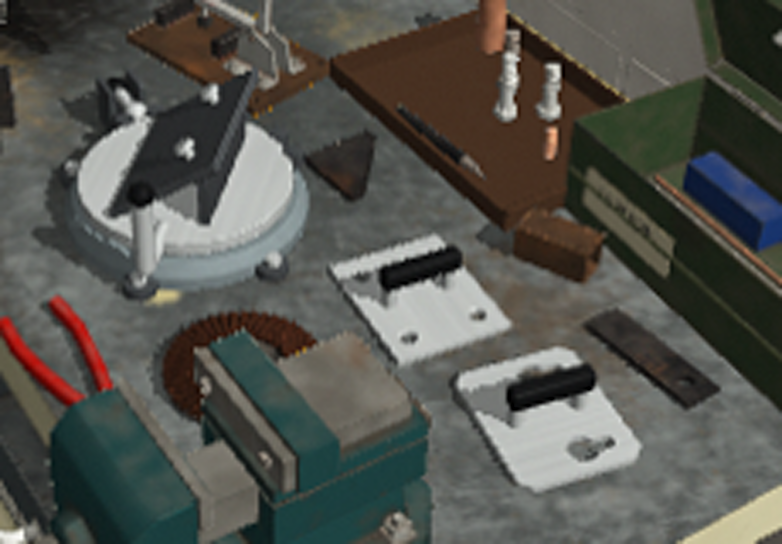

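View pics/d1.png

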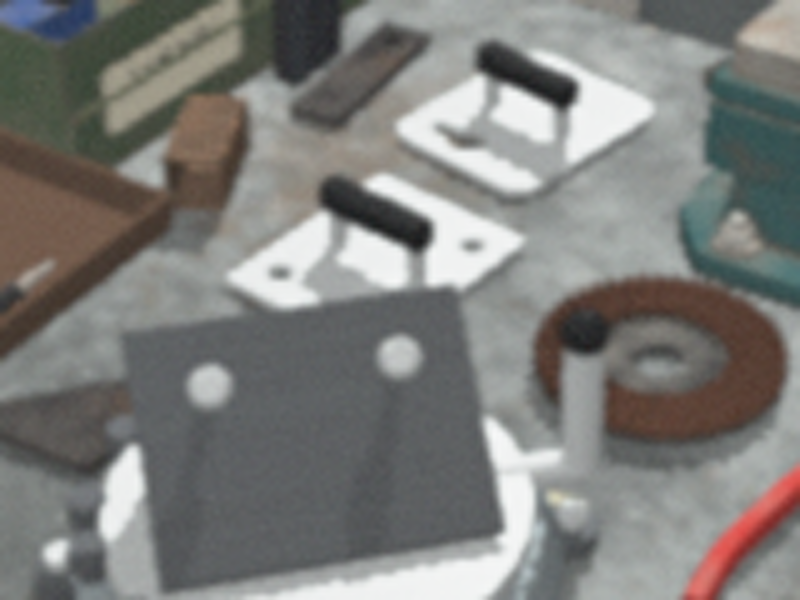

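View pics/w2.png

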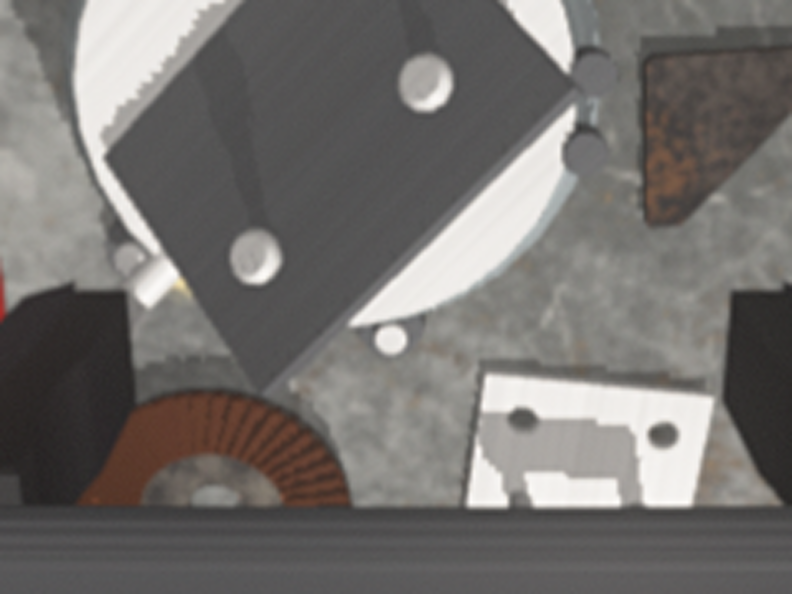

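View pics/w1.png

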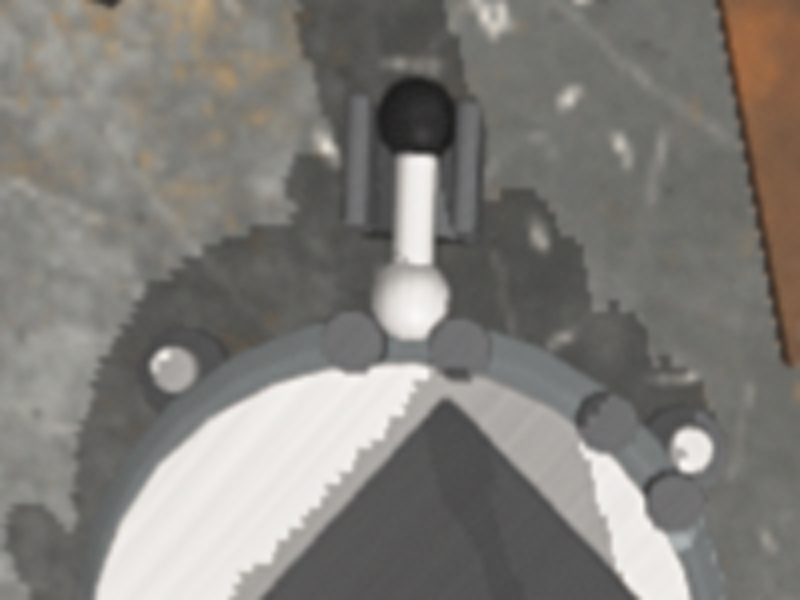

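```bash
cat > h.py <<'E'
import numpy as np,cv2
from scipy.optimize import least_squares
def proj(c,P):
    T=np.linalg.inv(c['extrinsics']);P=np.atleast_2d(P)
    K=np.array([[c['fx'],0,c['cx']],[0,c['fy'],c['cy']],[0,0,1]])
    return cv2.projectPoints(P,cv2.Rodrigues(T[:3,:3])[0],T[:3,3],K,np.array(c['distortion']))[0][:,0]
def Rz(a):
    return np.array([[np.cos(a),-np.sin(a),0],[np.sin(a),np.cos(a),0],[0,0,1]])
a=np.radians(35)
RE=np.array([[np.cos(a),0,-np.sin(a)],[0,1,0],[np.sin(a),0,np.cos(a)]])
def easel(q,p): # q=bx,by,phi
    return np.array([q[0],q[1],0])+(np.array([.016,0,.082])+np.atleast_2d(p)@RE.T)@Rz(q[2]).T
def flat(q,p): return np.array([q[0],q[1],0])+np.atleast_2d(p)@Rz(q[2]).T
def fit(model,q0,obs,cams):
    def f(q): return np.concatenate([(proj(cams[n],model(q,np.array(p)/1000))[0]-uv) for n,p,uv in obs])
    r=least_squares(f,q0,loss='soft_l1'); return r.x,r.fun.reshape(-1,2)
E
python3 - <<'E'
from h import *;import pickle
d=pickle.load(open('c0.pkl','rb'))
L=(0,36,11.5);R=(0,-36,11.5)
o=[('wrist',L,(278.8,194.8)),('wrist',R,(227.3,247.9)),('wrist',(-70,-65,0),(182.4,217.6)),('wrist',(30,65,0),(324.2,197.3)),('wrist',(30,-65,0),(229.4,287.6)),('wrist',(-70,65,0),(261.8,130)),
('side',L,(232,247.6)),('side',R,(270,241.4)),('side',(30,65,0),(214.4,237)),('side',(30,-65,0),(282,227.6)),('side',(-70,65,0),(222.6,288.4)),('side',(-70,-65,0),(290.4,276)),
('scene',R,(255,194.1)),('scene',L,(261.2,177.9))]
q,e=fit(easel,[.5,.1,-.8],o,d);print(q);print(np.round(e,1).tolist())
for n,uv in [('side',(306.8,236.4)),('scene',(241.8,207.4))]:
    print(n,uv,[proj(d[n],np.array([q[0],q[1],0])+Rz(q[2])@[0,-.105,z]) for z in(.08,.1)])
t=[('scene',(31,0,30),(374.1,260.6)),('scene',(-31,0,30),(350.9,266.8)),('side',(31,0,30),(288,181)),('side',(-31,0,30),(303.6,188.4)),('scene',(8,-36,5),(371.5,282.1)),('scene',(26,-36,5),(378.5,279.7))]
q,e=fit(flat,[.7,-.15,0],t,d);print(q);print(np.round(e,1).tolist())
E
```

```text
[ 0.54214099 -0.01694485 -0.76277123]
[[-0.9, -0.2], [-1.5, -0.2], [-2.1, 0.2], [1.7, 0.1], [-0.2, 3.8], [-0.2, -1.5], [-0.4, -2.6], [-0.4, -2.4], [-0.9, -3.0], [-1.4, -3.7], [-0.9, -2.2], [0.9, -2.0], [-1.4, -2.7], [-0.0, -2.6]]
side (306.8, 236.4) [array([[306.16795364, 241.18132724]]), array([[306.44492616, 232.82300026]])]
scene (241.8, 207.4) [array([[242.11357471, 211.65258354]]), array([[241.61563492, 204.96653261]])]
[ 0.63996243 -0.33867628 -0.22617194]
[[0.6, -0.1], [-1.4, 0.0], [-1.3, -2.1], [0.8, -0.6], [-0.3, -0.3], [-0.0, 0.2]]
```

```bash
python3 - <<'E'
from h import *;import pickle
d=pickle.load(open('c0.pkl','rb'))
def ray(n,uv,z):
    c=d[n];K=np.array([[c['fx'],0,c['cx']],[0,c['fy'],c['cy']],[0,0,1]])
    p=cv2.undistortPoints(np.array([[uv]],float),K,np.array(c['distortion']))[0,0]
    E=c['extrinsics'];v=E[:3,:3]@[p[0],p[1],1];o=E[:3,3];return np.round(o+v*(z-o[2])/v[2],3)
for nm,n,uv in [('s vise near-left top',"scene",(270,248)),('s rear block',"scene",(301,247)),('rear block right',"scene",(325,270)),('front body',"scene",(222,268)),('d top',"side",(385,166)),('d top2',"side",(375,185)),('d front top',"side",(405,178)),('wrist bolt','wrist',(158,383)),('wristedge','wrist',(153,367))]:
    print(nm,[ray(n,uv,z) for z in (0.0,.05,.1,.13)])
E
```

```text
s vise near-left top [array([ 0.505, -0.161,  0.   ]), array([ 0.48 , -0.207,  0.05 ]), array([ 0.454, -0.253,  0.1  ]), array([ 0.439, -0.281,  0.13 ])]
s rear block [array([ 0.571, -0.196,  0.   ]), array([ 0.541, -0.24 ,  0.05 ]), array([ 0.511, -0.284,  0.1  ]), array([ 0.493, -0.311,  0.13 ])]
rear block right [array([ 0.576, -0.289, -0.   ]), array([ 0.546, -0.326,  0.05 ]), array([ 0.516, -0.364,  0.1  ]), array([ 0.498, -0.387,  0.13 ])]
front body [array([ 0.377, -0.162,  0.   ]), array([ 0.36 , -0.208,  0.05 ]), array([ 0.344, -0.255,  0.1  ]), array([ 0.334, -0.282,  0.13 ])]
d top [array([ 0.499, -0.597,  0.   ]), array([ 0.47 , -0.507,  0.05 ]), array([ 0.442, -0.417,  0.1  ]), array([ 0.425, -0.363,  0.13 ])]
d top2 [array([ 0.483, -0.485,  0.   ]), array([ 0.455, -0.404,  0.05 ]), array([ 0.428, -0.323,  0.1  ]), array([ 0.412, -0.275,  0.13 ])]
d front top [array([ 0.428, -0.561,  0.   ]), array([ 0.406, -0.474,  0.05 ]), array([ 0.383, -0.387,  0.1  ]), array([ 0.369, -0.335,  0.13 ])]
wrist bolt [array([ 0.399, -0.301,  0.   ]), array([ 0.422, -0.252,  0.05 ]), array([ 0.445, -0.203,  0.1  ]), array([ 0.459, -0.174,  0.13 ])]
wristedge [array([ 0.395, -0.272,  0.   ]), array([ 0.418, -0.227,  0.05 ]), array([ 0.442, -0.182,  0.1  ]), array([ 0.456, -0.155,  0.13 ])]
```

>>> move_arm --pt "-0.145 0.108 0 0 1" --pt "-0.145 0.108 0 0 1" --pt "-0.145 0.108 0 0 1" --pt "-0.145 0.108 0 0 1" --pt "-0.145 0.108 0 0 1"

```text
t: 0.57
ee_pos: [0.6847, -0.1499, 0.2627]
eef_rot: [[0.003, 1.0, 0.0], [1.0, -0.003, -0.001], [-0.001, 0.0, -1.0]]
ft_force: [0.3, 0.3, -0.3]
opening: 0.0566
```

>>> move_arm --pt "0 0 0.04 0 1" --pt "0 0 0.08 0 1" --pt "0 0 0.12 0 1" --pt "0 0 0.14 0 1" --pt "0 0 0.14 0 1"

```text
t: 0.98
ee_pos: [0.6787, -0.1435, 0.116]
eef_rot: [[0.0, 1.0, -0.012], [1.0, -0.0, 0.005], [0.005, -0.012, -1.0]]
ft_force: [-0.6, -0.2, 0.6]
opening: 0.0237
```

```bash
python3 - <<'E'
from bench import *
import cv2
from h import *
s=state();print(s['t'],s['ee_pos'],s['eef_rot'],s['opening'],s['ft_force'])
w=capture('wrist')['image'];d=capture('side')['image'][130:310,170:410]
cv2.imwrite('pics/w3.png',w[:,:,::-1]);cv2.imwrite('pics/d3.png',cv2.resize(d[:,:,::-1],None,fx=3,fy=3))
E
```

```text
0.9833 [ 0.67873351 -0.14350738  0.11597185] [[ 3.24701321e-04  9.99932672e-01 -1.15993768e-02]
 [ 9.99989382e-01 -2.71355018e-04  4.60034417e-03]
 [ 4.59688689e-03 -1.16007474e-02 -9.99922143e-01]] 0.023726158475184656 [-0.62590581 -0.15711296  0.59364011]
```

View pics/w3.png

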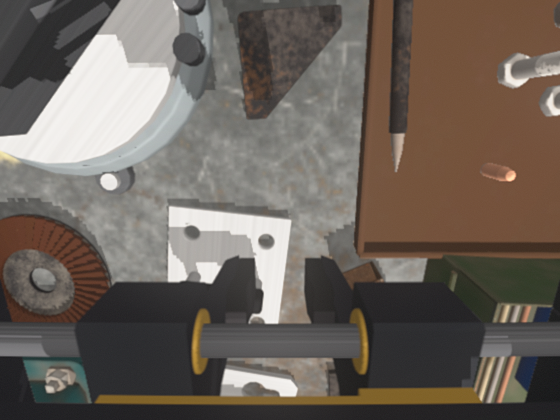

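View pics/d3.png

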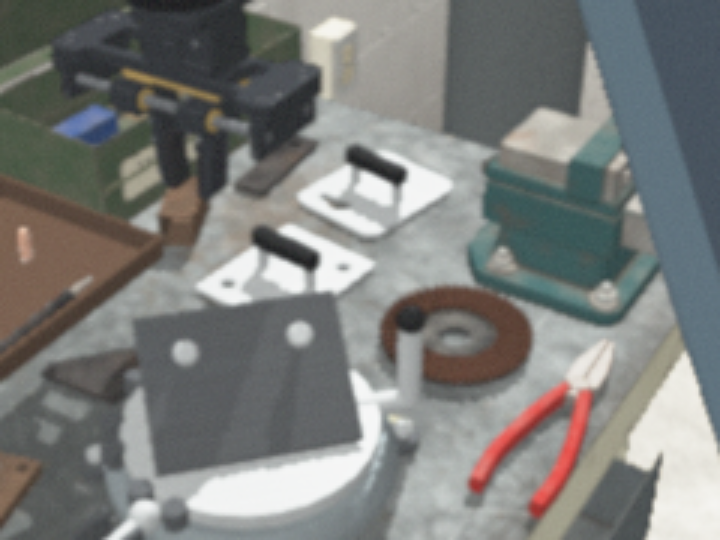

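>>> move_arm --pt "0 0 -0.04 0.1 1" --pt "0 0 -0.08 0.2 1" --pt "0 -0.04 -0.084 0.3 1" --pt "0.01 -0.08 -0.084 0.42 1" --pt "0.02 -0.12 -0.084 0.54 1"

```text
t: 1.5
ee_pos: [0.564, -0.126, 0.2125]
eef_rot: [[0.519, 0.855, 0.008], [0.855, -0.519, -0.004], [0.001, 0.009, -1.0]]
ft_force: [-0.3, 0.4, 0.1]
opening: 0.0003
```

>>> move_arm --pt "-0.013 -0.032 0 0.12 1" --pt "-0.026 -0.064 0 0.24 1" --pt "-0.039 -0.097 0 0.36 1" --pt "-0.052 -0.129 0 0.48 1" --pt "-0.052 -0.129 0 0.6 1"

```text
t: 1.92
ee_pos: [0.4215, -0.1017, 0.2092]
eef_rot: [[0.911, 0.413, 0.0], [0.413, -0.911, -0.001], [-0.0, 0.001, -1.0]]
ft_force: [-0.2, -1.3, -0.6]
opening: 0.0003
```

>>> move_arm --pt "0 0 0.03 0.1 1" --pt "0 0 0.06 0.2 1" --pt "0 0 0.09 0.3 1" --pt "0 0 0.115 0.42 1" --pt "0 0 0.115 0.42 1"

```text
t: 2.33
ee_pos: [0.4246, -0.1028, 0.0913]
eef_rot: [[1.0, 0.006, -0.002], [0.006, -1.0, 0.001], [-0.002, -0.001, -1.0]]
ft_force: [-1.0, 1.2, -0.3]
opening: 0.0005
```

>>> move_arm --pt "0.012 0 0 0 1" --pt "0.022 0 0 0 1" --pt "0.032 0.002 0 0 1" --pt "0.042 0.004 0 0 1" --pt "0.052 0.006 0 0 1"

```text
t: 2.75
ee_pos: [0.4793, -0.1104, 0.0955]
eef_rot: [[1.0, 0.013, 0.002], [0.013, -1.0, -0.003], [0.002, 0.003, -1.0]]
ft_force: [0.4, -0.3, -0.3]
opening: 0.0004
```

>>> move_arm --pt "0.01 0.003 0 0 1" --pt "0.019 0.006 0 0 1" --pt "0.028 0.008 0 0 1" --pt "0.036 0.01 0 0 1" --pt "0.04 0.011 0 0 1"

```text
t: 3.17
ee_pos: [0.5207, -0.1202, 0.0952]
eef_rot: [[1.0, 0.013, 0.005], [0.013, -1.0, -0.002], [0.005, 0.002, -1.0]]
ft_force: [-0.5, 0.2, 0.5]
opening: 0.0007
```

```bash
python3 - <<'E'
from bench import *
import cv2
from h import *
s=state();print(s['t'],s['ee_pos'],s['ft_force'])
w=capture('wrist')['image'];d=capture('side')['image'][130:310,170:410]
cv2.imwrite('pics/w4.png',w[:,:,::-1]);cv2.imwrite('pics/d4.png',cv2.resize(d[:,:,::-1],None,fx=3,fy=3))
E
```

```text
3.1667 [ 0.52066304 -0.12024778  0.09524984] [-0.51223967  0.22382168  0.52488928]
```

View pics/w4.png

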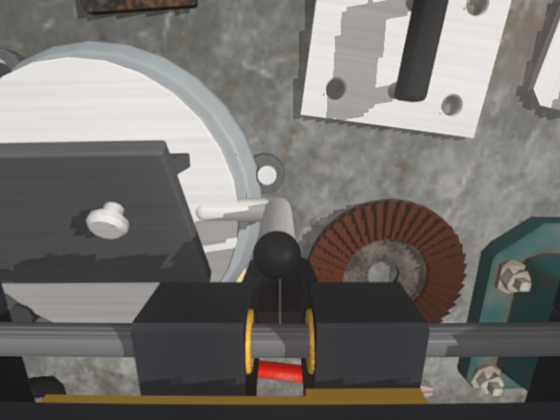

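View pics/d4.png

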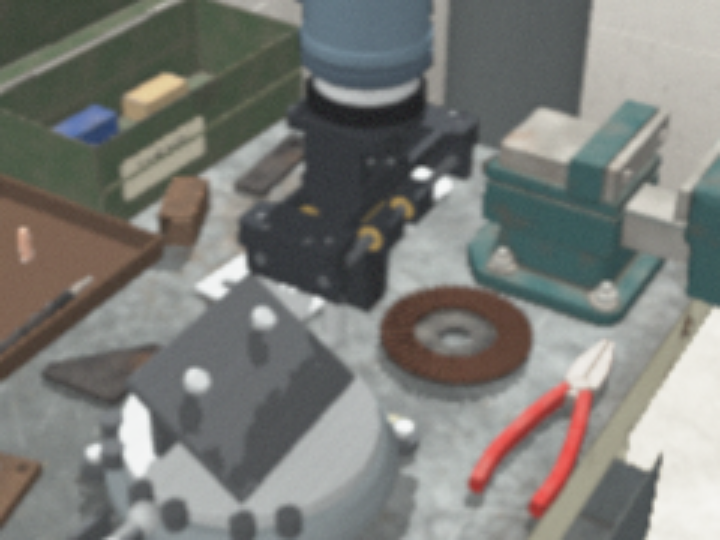

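>>> move_arm --pt "-0.02 0 0 0 1" --pt "-0.04 0 -0.02 0 1" --pt "-0.05 0 -0.06 0 -1" --pt "-0.06 -0.03 -0.1 0 -1" --pt "-0.08 -0.06 -0.14 0 -1"

```text
t: 3.68
ee_pos: [0.4447, -0.0721, 0.219]
eef_rot: [[1.0, 0.009, 0.002], [0.009, -1.0, -0.0], [0.002, 0.0, -1.0]]
ft_force: [0.6, 0.1, 0.2]
opening: 0.0185
```

>>> move_arm --pt "-0.01 -0.02 -0.03 0 -1" --pt "-0.02 -0.04 -0.06 0 -1" --pt "-0.02 -0.04 -0.07 0 -1" --pt "-0.02 -0.04 -0.07 0 -1"

```text
t: 4.02
ee_pos: [0.4256, -0.032, 0.2903]
eef_rot: [[1.0, 0.014, 0.007], [0.014, -1.0, -0.003], [0.007, 0.003, -1.0]]
ft_force: [0.9, -0.7, 0.9]
opening: 0.0451
```

```bash
python3 - <<'E'
from bench import *
import cv2,pickle
from h import *
s=state();print(s['t'],s['ee_pos'],s['ft_force'])
d={n:capture(n) for n in ['scene','side','wrist']}
pickle.dump(d,open('c1.pkl','wb'))
cv2.imwrite('pics/w5.png',d['wrist']['image'][:,:,::-1])
def crop(n,x0,y0,w,h,k,o):
    cv2.imwrite(o,cv2.resize(d[n]['image'][y0:y0+h,x0:x0+w,::-1],None,fx=k,fy=k,interpolation=cv2.INTER_CUBIC))
crop('scene',200,150,200,150,4,'pics/s5.png')
crop('side',190,170,160,120,5,'pics/d5.png')
E
```

```text
4.0167 [ 0.42556497 -0.03202215  0.290328  ] [ 0.91072989 -0.74034665  0.88094979]
```

View pics/w5.png

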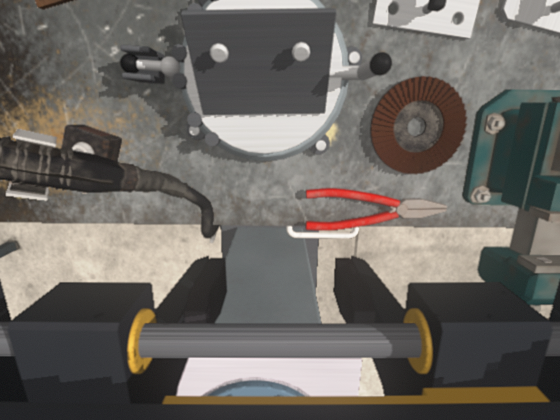

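View pics/d5.png

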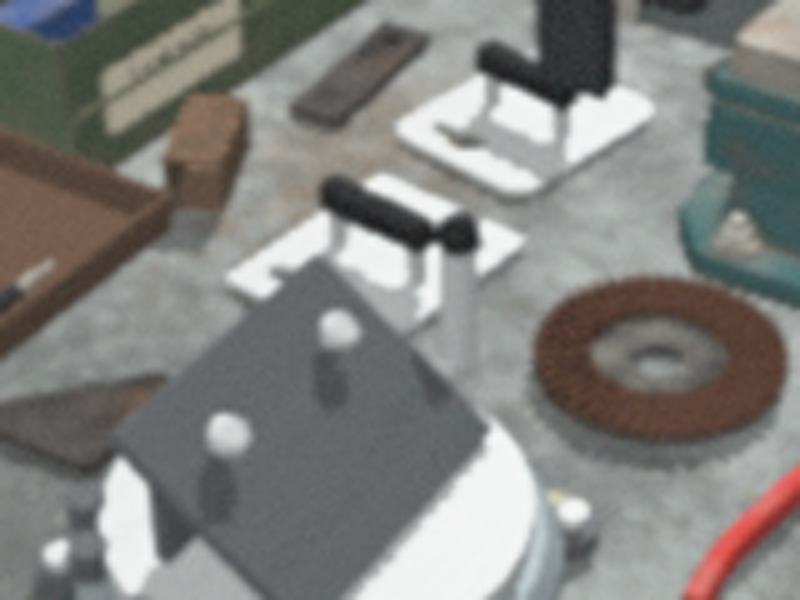

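View pics/s5.png

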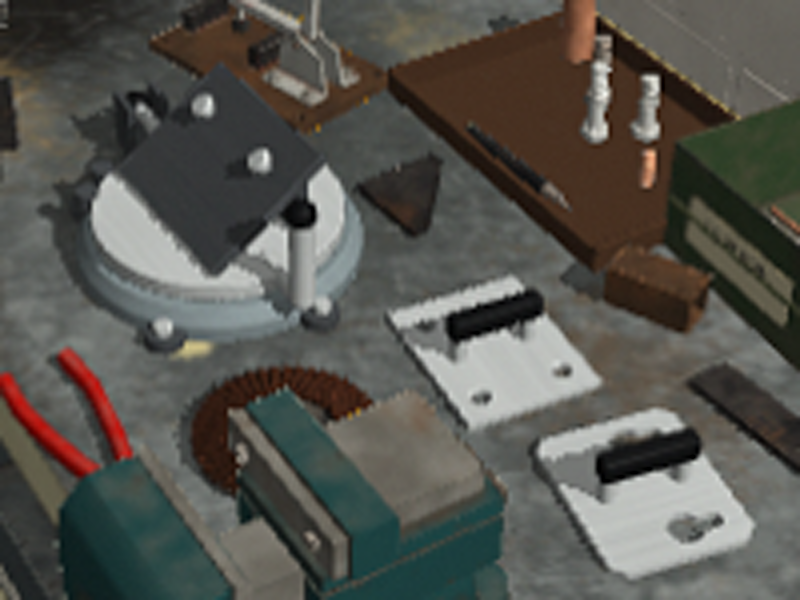

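```bash
python3 - <<'E'
from h import *;import pickle
d=pickle.load(open('c1.pkl','rb'))
cv2.imwrite('pics/w6.png',cv2.resize(d['wrist']['image'][0:130,170:350,::-1],None,fx=4.4,fy=4.4,interpolation=cv2.INTER_CUBIC))
E
```

```text
(no output)
```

View pics/w6.png

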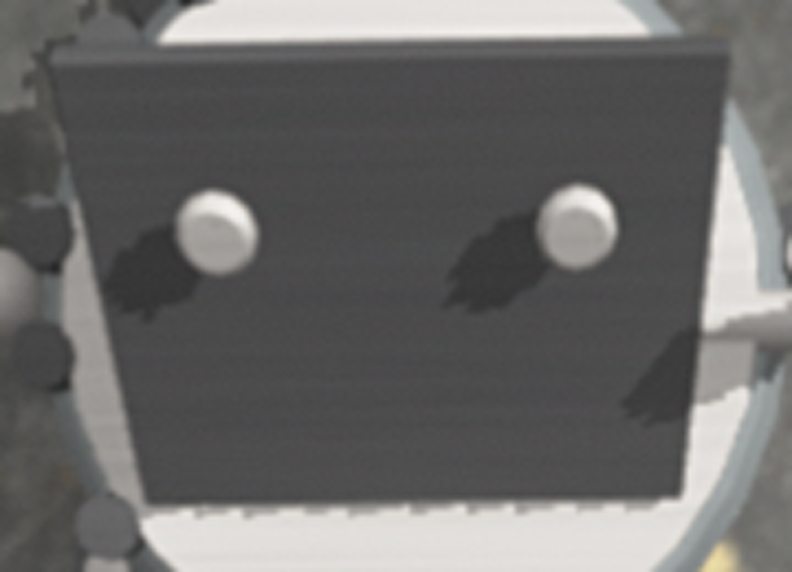

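```bash
cat > fe.py <<'E'
from h import *;import pickle
d=pickle.load(open('c1.pkl','rb'))
L=(0,36,10.5);R=(0,-36,10.5)
TL=(30,65,0);TR=(30,-65,0);LL=(-70,65,0);LR=(-70,-65,0)
o=[('wrist',(0,36,11.5),(218.2,53.2)),('wrist',(0,-36,11.5),(300.5,51.6)),('wrist',TL,(181.8,15)),('wrist',TR,(335.5,12.3)),('wrist',LL,(203,114.1)),('wrist',LR,(325,113)),
('side',L,(235.6,257)),('side',R,(257.6,235.6)),('side',TL,(213.6,258)),('side',TR,(254,222)),('side',LR,(287.4,255.6)),
('scene',L,(250.75,176)),('scene',R,(265,190)),('scene',TL,(254.5,166.3)),('scene',TR,(281.3,189.3)),('scene',LR,(253.8,218)),('scene',LL,(229.5,193))]
for sel in (('wrist','side','scene'),('wrist',),('side',),('scene',),('scene','side')):
    oo=[x for x in o if x[0] in sel]
    q,e=fit(easel,[.54,-.017,0],oo,d);print(sel,q,'seat',easel(q,[0,0,0]));print(np.round(e,1).tolist())
E
python3 fe.py
```

```text
('wrist', 'side', 'scene') [ 0.54119021 -0.01636925  0.02787679] seat [[ 0.55718399 -0.01592328  0.082     ]]
[[0.2, 1.4], [0.3, 1.4], [-2.5, -2.2], [1.2, -2.5], [-0.5, 1.1], [0.2, 0.1], [0.5, -2.1], [0.6, -1.8], [-1.5, -3.4], [-0.8, -4.1], [1.5, -1.8], [-0.8, -1.0], [-0.9, -1.3], [0.0, -2.7], [-0.5, -1.6], [-1.0, -0.7], [-0.9, -2.0]]
('wrist',) [ 0.54129929 -0.0163488   0.02481975] seat [[ 0.55729436 -0.01595173  0.082     ]]
[[0.2, 1.1], [0.4, 1.4], [-2.4, -2.6], [1.3, -2.4], [-0.6, 0.8], [0.1, 0.1]]
('side',) [ 0.53706556 -0.01074337  0.04632536] seat [[ 0.5530484  -0.01000243  0.082     ]]
[[0.7, 0.6], [0.3, 0.4], [-1.5, -0.3], [-1.5, -2.0], [1.4, 0.1]]
('scene',) [ 0.53967783 -0.02282464  0.03697989] seat [[ 0.55566689 -0.0222331   0.082     ]]
[[-0.3, 0.4], [-0.0, 0.1], [0.4, -1.4], [0.5, -0.2], [-0.1, 0.9], [-0.5, -0.4]]
('scene', 'side') [ 0.54095043 -0.01694863  0.04104646] seat [[ 0.55693696 -0.01629207  0.082     ]]
[[1.0, -2.1], [0.6, -1.9], [-1.0, -3.2], [-1.1, -4.2], [1.5, -2.2], [-1.0, -0.8], [-0.7, -1.2], [-0.3, -2.6], [-0.3, -1.6], [-0.6, -0.6], [-1.1, -1.6]]
```

>>> move_arm --pt "0.02 0.035 0.0 0.05 -1" --pt "0.04 0.07 0.0 0.1 -1" --pt "0.06 0.105 0.0 0.15 -1" --pt "0.08 0.14 0.0 0.2 -1" --pt "0.1 0.17 0.0 0.24 -1"

```text
t: 4.58
ee_pos: [0.5259, -0.2041, 0.2835]
eef_rot: [[0.973, -0.231, -0.004], [-0.231, -0.973, 0.002], [-0.004, -0.001, -1.0]]
ft_force: [0.1, -0.2, 1.0]
opening: 0.0878
```

>>> move_arm --pt "0.025 0.03 0.01 0 -1" --pt "0.05 0.06 0.02 0 -1" --pt "0.075 0.09 0.03 0 -1" --pt "0.09 0.103 0.03 0 -1" --pt "0.09 0.103 0.03 0 -1"

```text
t: 5.0
ee_pos: [0.5897, -0.3262, 0.2511]
eef_rot: [[0.973, -0.231, -0.005], [-0.231, -0.973, 0.003], [-0.005, -0.002, -1.0]]
ft_force: [0.3, 0.1, 0.3]
opening: 0.088
```

```bash
python3 - <<'E'
from bench import *
import cv2,pickle
from h import *
s=state();print(s['t'],s['ee_pos'],s['ft_force'])
d={n:capture(n) for n in ['wrist']}
pickle.dump(d,open('c2.pkl','wb'))
cv2.imwrite('pics/w7.png',cv2.resize(d['wrist']['image'][:,:,::-1],None,fx=1.4,fy=1.4))
E
```

```text
5.0 [ 0.58968246 -0.32620692  0.25110681] [0.29136531 0.07218252 0.34363402]
```

View pics/w7.png

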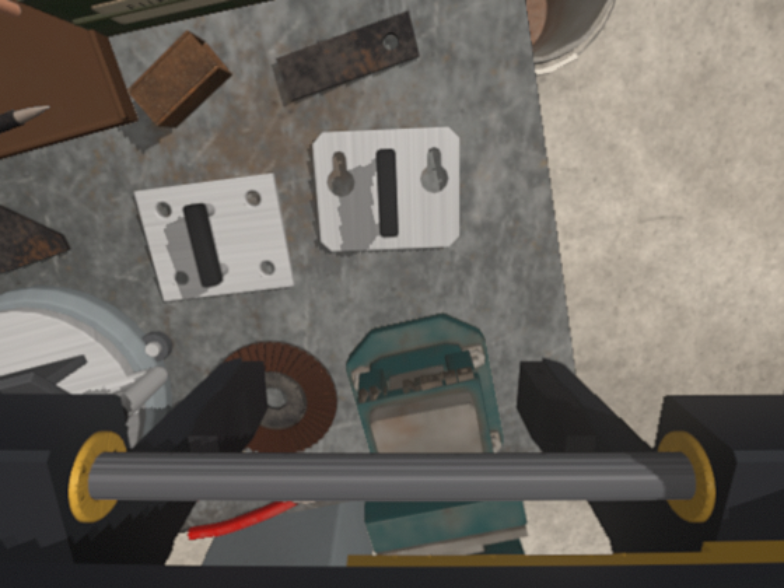

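```bash
python3 - <<'E'
from h import *;import pickle
d=pickle.load(open('c2.pkl','rb'))
cv2.imwrite('pics/w8.png',cv2.resize(d['wrist']['image'][80:190,210:340,::-1],None,fx=5.4,fy=5.4,interpolation=cv2.INTER_CUBIC))
E
```

```text
(no output)
```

View pics/w8.png

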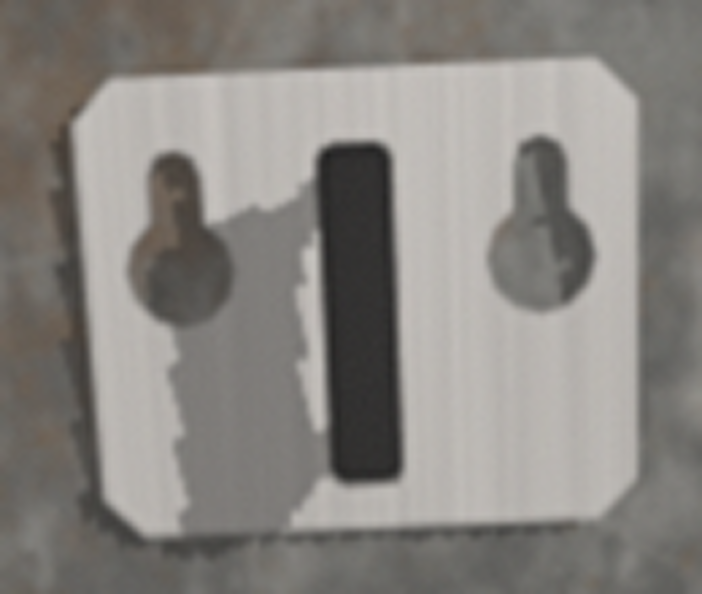

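```bash
python3 - <<'E'
from h import *;import pickle
d=pickle.load(open('c2.pkl','rb'))
P=[((8,36,5),(180,274)),((8,-36,5),(542,258)),((31.5,36,5),(173,150)),((31.5,-36,5),(540,134)),((31,7,38),(318,144)),((31,-7,38),(390,142)),((-31,7,38),(332,482)),((-31,-7,38),(403,480)),((45,0,5),(354,68)),((-45,0,5),(370,529)),((0,55,5),(87,305)),((0,-55,5),(638,290))]
o=[('wrist',p,(u/5.4+210,v/5.4+80)) for p,(u,v) in P]
q,e=fit(flat,[.64,-.339,-.226],o,d);print(q);print(np.round(e,1).tolist())
p=np.array([.58968,-.32621]);R=np.array([[.973,-.231],[-.231,-.973]]);print(R.T@(q[:2]-p))
E
```

```text
[ 0.63998395 -0.33716304 -0.19621244]
[[0.1, -0.6], [-0.1, -0.2], [-0.2, -0.5], [0.1, -0.2], [-0.6, -0.4], [0.6, -0.6], [-0.4, 1.1], [0.3, 1.0], [-0.1, -0.2], [0.1, -0.5], [0.3, 1.9], [-0.2, 0.9]]
[ 0.05147589 -0.00096291]
```

>>> move_arm --pt "0.02 -0.001 0.035 -0.02 0.1" --pt "0.04 -0.001 0.07 -0.037 0.1" --pt "0.0515 -0.001 0.105 -0.037 0.1" --pt "0.0515 -0.001 0.14 -0.037 0.1" --pt "0.0515 -0.001 0.16 -0.037 0.1"

```text
t: 5.47
ee_pos: [0.6381, -0.3301, 0.09]
eef_rot: [[0.982, -0.19, -0.007], [-0.19, -0.982, 0.005], [-0.008, -0.004, -1.0]]
ft_force: [-0.6, 0.7, -0.2]
opening: 0.0572
```

```bash
python3 - <<'E'
from bench import *
import cv2,pickle
s=state();print(s['t'],s['ee_pos'],s['eef_rot'],s['opening'])
d={n:capture(n) for n in ['wrist','side']}
cv2.imwrite('pics/w9.png',d['wrist']['image'][:,:,::-1])
cv2.imwrite('pics/d9.png',cv2.resize(d['side']['image'][120:250,210:370,::-1],None,fx=4,fy=4))
E
```

```text
5.4667 [ 0.63814796 -0.33005519  0.08997404] [[ 0.98171263 -0.19025023 -0.00671974]
 [-0.19021764 -0.98172817  0.00520197]
 [-0.00758664 -0.00382863 -0.99996389]] 0.057217976376466785
```

View pics/w9.png

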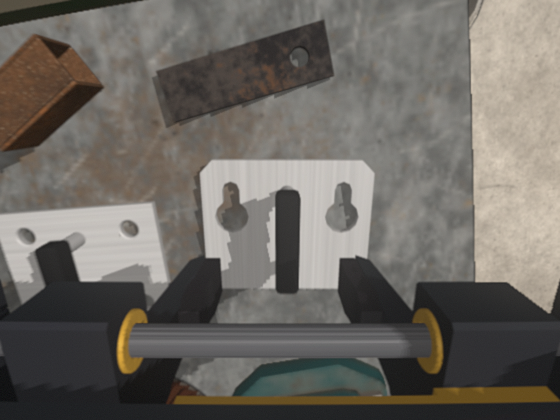

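View pics/d9.png

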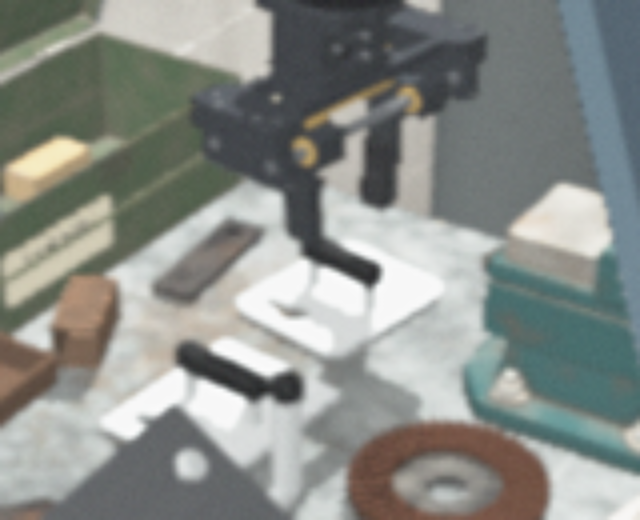

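>>> move_arm --pt "0 0 0 0 0.1" --pt "0 0 0 0 0.1"

```text
t: 5.73
ee_pos: [0.6414, -0.3331, 0.0986]
eef_rot: [[0.982, -0.191, 0.002], [-0.191, -0.982, -0.001], [0.002, 0.001, -1.0]]
ft_force: [0.7, 1.2, 0.0]
opening: 0.0399
```

>>> move_arm --pt "0 0.004 0.02 -0.005 0.1" --pt "0 0.004 0.04 -0.005 0.1" --pt "0 0.004 0.06 -0.005 0.1" --pt "0 0.004 0.06 -0.005 0.1" --pt "0 0.004 0.06 -0.005 0.1"

```text
t: 6.15
ee_pos: [0.6402, -0.3368, 0.038]
eef_rot: [[0.983, -0.186, 0.001], [-0.186, -0.983, -0.0], [0.001, 0.0, -1.0]]
ft_force: [0.7, -0.4, -0.0]
opening: 0.0398
```

```bash
python3 - <<'E'
from bench import *
import cv2,pickle
s=state();print(s['t'],s['ee_pos'],s['eef_rot'],s['opening'],s['ft_force'])
d={n:capture(n) for n in ['wrist']}
cv2.imwrite('pics/w10.png',d['wrist']['image'][:,:,::-1])
E
```

```text
6.15 [ 0.64019253 -0.33679682  0.03796728] [[ 9.82521294e-01 -1.86149335e-01  5.76907197e-04]
 [-1.86149128e-01 -9.82521423e-01 -3.94359065e-04]
 [ 6.40233358e-04  2.80075408e-04 -9.99999756e-01]] 0.039768775913062125 [ 0.6891977  -0.40294841 -0.02717649]
```

View pics/w10.png

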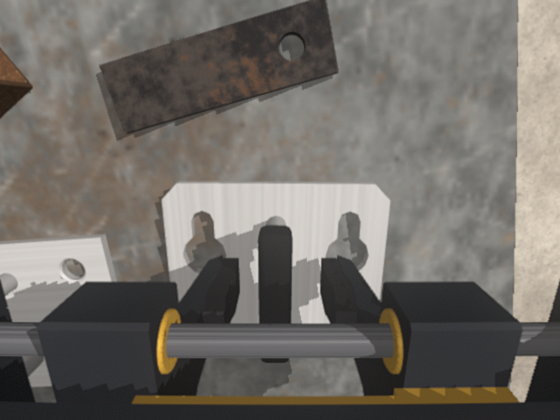

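>>> move_arm --pt "0 0 0 0 1" --pt "0 0 0 0 1" --pt "0 0 0 0 1" --pt "0 0 0 0 1" --pt "0 0 0 0 1"

```text
t: 6.62
ee_pos: [0.6407, -0.3364, 0.0379]
eef_rot: [[0.983, -0.186, 0.001], [-0.186, -0.983, -0.0], [0.001, -0.0, -1.0]]
ft_force: [0.8, 2.4, 5.8]
opening: 0.0137
```

>>> move_arm --pt "0 0 -0.01 0 1" --pt "0 0 -0.03 0 1" --pt "0 0 -0.06 0 1" --pt "0 0 -0.09 0 1" --pt "0 0 -0.12 0 1"

```text
t: 7.03
ee_pos: [0.6389, -0.3363, 0.1568]
eef_rot: [[0.982, -0.186, -0.002], [-0.186, -0.982, 0.001], [-0.003, -0.001, -1.0]]
ft_force: [0.7, -0.1, -4.0]
opening: 0.0136
```

>>> move_arm --pt "0 0 -0.04 -0.05 1" --pt "-0.02 -0.03 -0.06 -0.1 1" --pt "-0.04 -0.06 -0.06 -0.15 1" --pt "-0.06 -0.09 -0.06 -0.2 1" --pt "-0.08 -0.12 -0.06 -0.216 1"

```text
t: 7.45
ee_pos: [0.5823, -0.2027, 0.2168]
eef_rot: [[1.0, 0.031, -0.001], [0.031, -1.0, -0.0], [-0.001, 0.0, -1.0]]
ft_force: [-0.3, -0.3, -3.2]
opening: 0.0136
```

```bash
python3 - <<'E'
from bench import *
import cv2,pickle,numpy as np
s=state();print(s['t'],s['ee_pos'],s['eef_rot'],s['opening'],s['ft_force'])
R=s['eef_rot'];print(R[:, :2].T@(np.array([.510,-.0174,.2])-s['ee_pos']))
E
```

```text
7.45 [ 0.58231353 -0.20268929  0.21677186] [[ 9.99529950e-01  3.06529032e-02 -5.28342826e-04]
 [ 3.06528511e-02 -9.99530085e-01 -1.06382872e-04]
 [-5.31355494e-04  9.01376525e-05 -9.99999855e-01]] 0.013632510171038155 [-0.26328757 -0.27566825 -3.22855556]
[-0.06659098 -0.18742035]
```

>>> move_arm --pt "-0.015 -0.04 0 0 1" --pt "-0.03 -0.08 0 0 1" --pt "-0.045 -0.12 0 0 1" --pt "-0.06 -0.155 0 0 1" --pt "-0.067 -0.187 0 0 1"

```text
t: 7.87
ee_pos: [0.5084, -0.0165, 0.216]
eef_rot: [[1.0, 0.029, -0.003], [0.029, -1.0, 0.001], [-0.003, -0.001, -1.0]]
ft_force: [1.2, 0.7, -4.9]
opening: 0.0134
```

>>> move_arm --pt "0 0 0.02 0 1" --pt "0 0 0.035 0 1" --pt "0 0 0.035 0 1" --pt "0 0 0.035 0 1"

```text
t: 8.2
ee_pos: [0.5103, -0.0187, 0.181]
eef_rot: [[1.0, 0.029, -0.003], [0.029, -1.0, 0.0], [-0.003, -0.001, -1.0]]
ft_force: [-0.5, -0.7, -4.2]
opening: 0.0137
```

```bash
cat > snap.py <<'E'
from bench import *
import cv2,pickle,sys
from h import *
s=state();k=sys.argv[1];print(s['t'],np.round(s['ee_pos'],4),np.round(s['eef_rot'][:,0],3),s['opening'],np.round(s['ft_force'],1))
d={n:capture(n) for n in ['scene','side','wrist']}
pickle.dump(d,open(f'c{k}.pkl','wb'))
def crop(n,x0,y0,w,h,kk,o):
    cv2.imwrite(o,cv2.resize(d[n]['image'][y0:y0+h,x0:x0+w,::-1],None,fx=kk,fy=kk,interpolation=cv2.INTER_CUBIC))
crop('scene',200,130,150,112,5,f'pics/s{k}.png')
crop('side',190,160,150,112,5,f'pics/d{k}.png')
cv2.imwrite(f'pics/w{k}.png',d['wrist']['image'][:,:,::-1])
E
python3 snap.py 11
```

```text
8.2 [ 0.5103 -0.0187  0.181 ] [ 1.     0.029 -0.003] 0.013696229646896063 [-0.5 -0.7 -4.2]
```

View pics/s11.png

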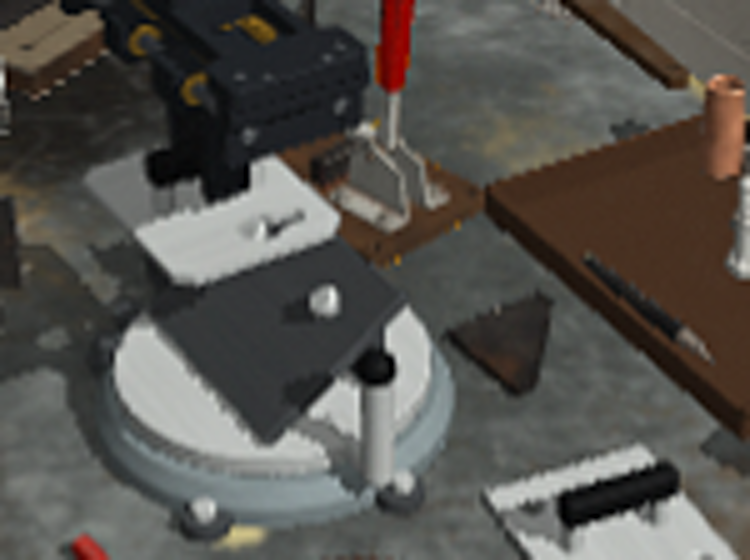

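View pics/d11.png

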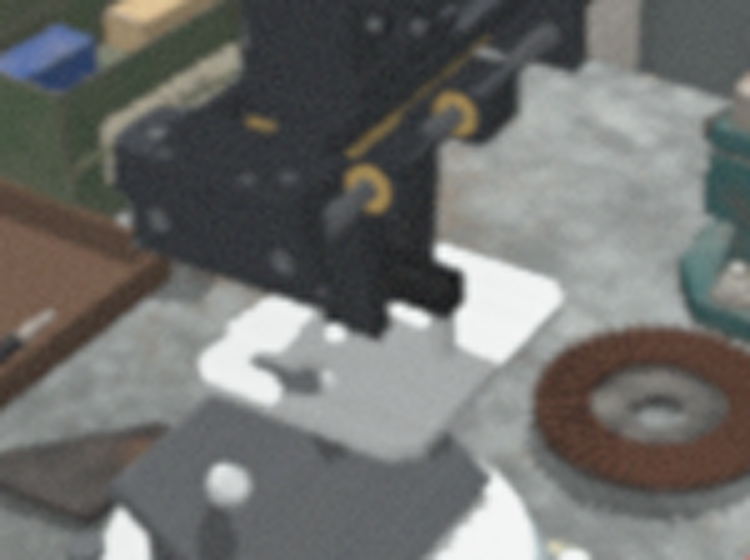

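View pics/w11.png

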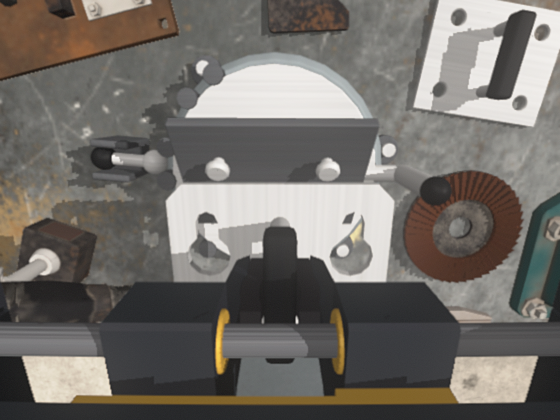

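```bash
python3 - <<'E'
from h import *;import pickle
d=pickle.load(open('c11.pkl','rb'))
cv2.imwrite('pics/w12.png',cv2.resize(d['wrist']['image'][105:290,155:400,::-1],None,fx=3.2,fy=3.2,interpolation=cv2.INTER_CUBIC))
E
```

```text
(no output)
```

View pics/w12.png

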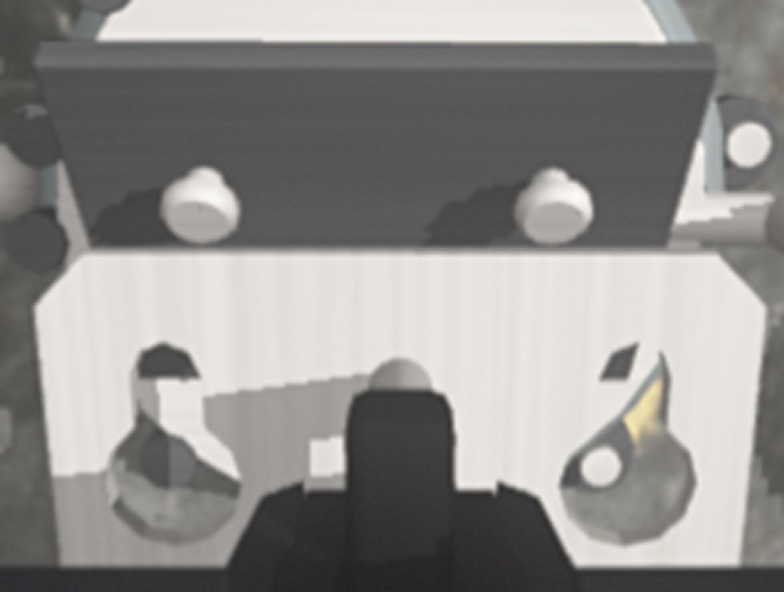

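```bash
python3 - <<'E'
from h import *;import pickle
d=pickle.load(open('c11.pkl','rb'))
cv=lambda u,v:(u/3.2+155,v/3.2+105)
o=[('wrist',p,cv(*uv)) for p,uv in [((0,36,11.5),(199,216)),((0,-36,11.5),(552,217)),((30,65,0),(38,67)),((30,-65,0),(713,69))]]
q,e=fit(easel,[.54,-.017,0.03],o,d);print(q,easel(q,[0,0,0]));print(np.round(e,1).tolist())
q2,e=fit(easel,[.54,-.017,0.03],o[:2],d);print(q2,easel(q2,[0,0,0]))
def m(q,p): return np.array([q[0],q[1],q[3]])+np.atleast_2d(p)@Rz(q[2]).T
o=[('wrist',p,cv(*uv)) for p,uv in [((8,36,5),(174,487)),((8,-36,5),(627,487)),((31.5,36,5),(165,343)),((31.5,-36,5),(640,343)),((45,0,5),(400,254)),((0+0,55,5),(48,460)),((0,-55,5),(752,460))]]
q,e=fit(m,[.51,-.018,.03,.143],o[:5],d);print(q);print(np.round(e,1).tolist())
q,e=fit(lambda q,p:m([*q,.143],p),[.51,-.018,.03],o[:5],d);print(q);print(np.round(e,1).tolist())
E
```

```text
[ 0.54090706 -0.01632129  0.02567333] [[ 0.55690179 -0.01591057  0.082     ]]
[[-0.5, 1.9], [0.6, 1.9], [-3.7, -0.9], [2.9, -0.9]]
[ 0.5421356  -0.01628332  0.02572658] [[ 0.55813031 -0.01587174  0.082     ]]
[ 0.51098725 -0.02221739  0.02843544  0.14461787]
[[-0.2, -0.4], [0.6, -0.4], [-0.4, 0.1], [-0.4, 0.1], [0.4, 0.6]]
[ 0.51047233 -0.0221967   0.02866919]
[[0.5, -0.8], [-0.2, -0.8], [0.3, 0.2], [-1.3, 0.2], [0.3, 0.9]]
```

>>> move_arm --pt "0 -0.003 0.02 0 1" --pt "0 -0.005 0.035 0 1" --pt "0 -0.005 0.042 0 1" --pt "0 -0.005 0.042 0 1"

```text
t: 8.68
ee_pos: [0.5104, -0.014, 0.1386]
eef_rot: [[1.0, 0.028, -0.003], [0.028, -1.0, 0.001], [-0.003, -0.001, -1.0]]
ft_force: [-0.1, -0.7, -4.7]
opening: 0.0139
```

>>> move_arm --pt "-0.002 0 0.005 0 1" --pt "-0.004 0 0.01 0 1" --pt "-0.004 0 0.01 0 1"

```text
t: 8.93
ee_pos: [0.5067, -0.0141, 0.1294]
eef_rot: [[1.0, 0.029, -0.001], [0.029, -1.0, 0.0], [-0.001, -0.0, -1.0]]
ft_force: [-0.5, -0.3, -3.9]
opening: 0.0131
```

>>> move_arm --pt "0 0 -0.009 0 1" --pt "0.008 0 -0.009 0 1" --pt "0.008 0 -0.004 0 1" --pt "0.008 0 -0.002 0 1" --pt "0.008 0 -0.002 0 1"

```text
t: 9.35
ee_pos: [0.5156, -0.0138, 0.1315]
eef_rot: [[1.0, 0.029, 0.001], [0.029, -1.0, -0.0], [0.001, 0.0, -1.0]]
ft_force: [2.1, -0.3, -1.6]
opening: 0.0135
```

>>> move_arm --pt "0 0 0.003 0 1" --pt "-0.001 0 0.006 0 1" --pt "-0.002 0 0.009 0 1" --pt "-0.002 0 0.009 0 1"

```text
t: 9.68
ee_pos: [0.5122, -0.0138, 0.1223]
eef_rot: [[1.0, 0.029, -0.002], [0.029, -1.0, -0.0], [-0.002, 0.0, -1.0]]
ft_force: [-5.0, -1.1, 2.2]
opening: 0.0134
```

>>> move_arm --pt "-0.002 0 0.004 0 1" --pt "-0.004 0 0.008 0 1" --pt "-0.006 0 0.012 0 1" --pt "-0.008 0 0.015 0 1" --pt "-0.008 0 0.015 0 1"

```text
t: 10.1
ee_pos: [0.5047, -0.0139, 0.1071]
eef_rot: [[1.0, 0.029, -0.001], [0.029, -1.0, 0.0], [-0.001, -0.0, -1.0]]
ft_force: [-1.3, -0.5, 0.5]
opening: 0.0133
```

```bash
python3 snap.py 13
```

```text
10.1 [ 0.5047 -0.0139  0.1071] [ 1.     0.029 -0.001] 0.013336455750830513 [-1.3 -0.5  0.5]
```

View pics/s13.png

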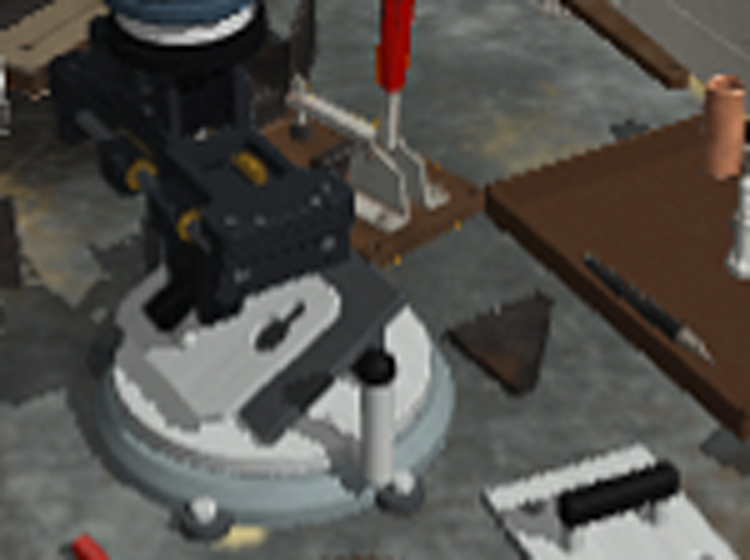

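View pics/d13.png

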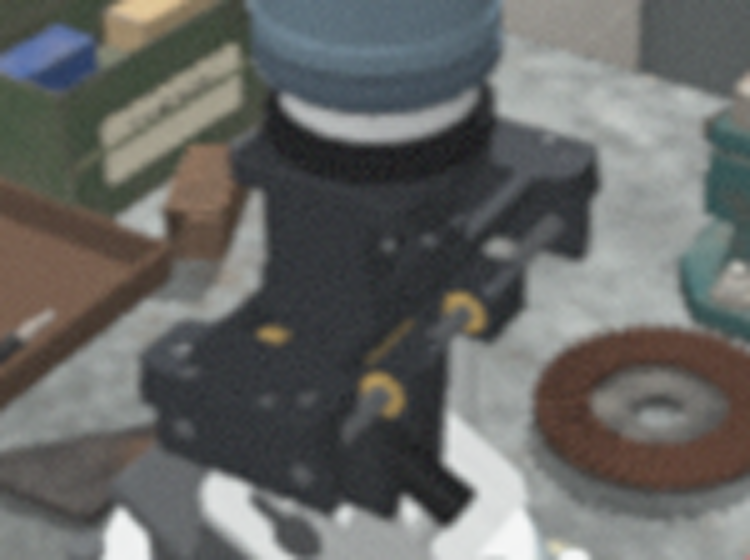

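View pics/w13.png

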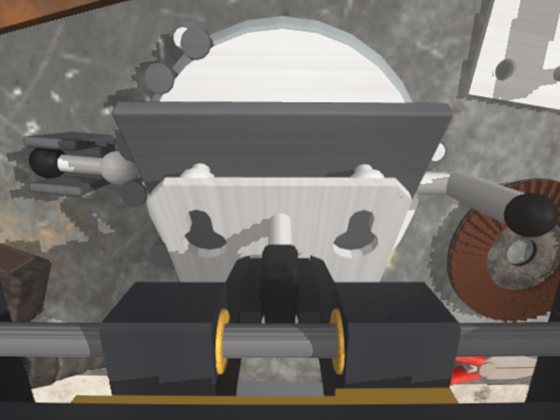

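```bash
python3 - <<'E'
from h import *;import pickle
d=pickle.load(open('c13.pkl','rb'))
cv2.imwrite('pics/w14.png',cv2.resize(d['wrist']['image'][155:285,145:415,::-1],None,fx=2.9,fy=2.9,interpolation=cv2.INTER_CUBIC))
E
```

```text
(no output)
```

View pics/w14.png

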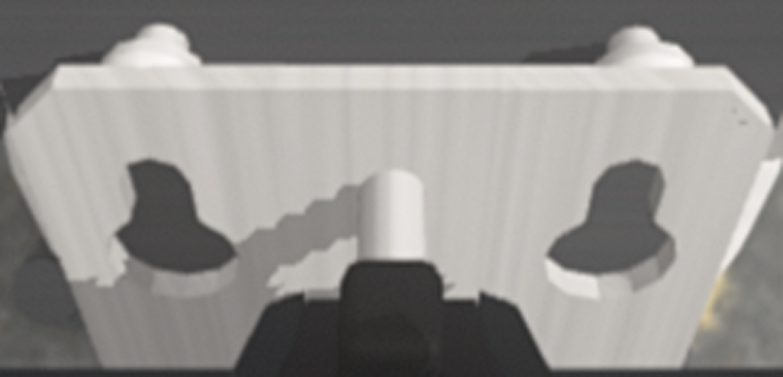

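```bash
python3 - <<'E'
from h import *;import pickle
d=pickle.load(open('c13.pkl','rb'))
cv=lambda u,v:(u/2.9+145,v/2.9+155)
def m(q,p):
    c,s=np.cos(q[4]),np.sin(q[4]);R=Rz(q[2])@np.array([[c,0,-s],[0,1,0],[s,0,c]])
    return np.array([q[0],q[1],q[3]])+np.atleast_2d(p)@R.T
o=[('wrist',p,cv(*uv)) for p,uv in [((-3,36,5),(180,298)),((-3,-36,5),(610,298)),((31.5,36,5),(150,160)),((31.5,-36,5),(638,160)),((45,0,5),(393,90)),((45,0,0),(393,65))]]
q,e=fit(m,[.50,-.018,.03,.08,.5],o,d);print(q);print(np.round(e,1).tolist())
qe=[.5415,-.0163,.0257]
Rz_=Rz(qe[2])@RE;E0=easel(qe,[0,0,0])[0]
for p in ((.0275,0,0),(.008,0,0),(0,0,.032),(.045,0,0)): print(p,np.round((m(q,p)[0]-E0)@Rz_*1000,1))
E
```

```text
[ 0.51731317 -0.01646169  0.03026854  0.07368705  0.5144022 ]
[[1.4, 0.3], [-2.8, 0.1], [-1.0, -0.2], [0.6, -0.4], [0.2, -0.0], [0.1, 0.3]]
(0.0275, 0, 0) [-10.3   0.6  13.6]
(0.008, 0, 0) [-29.7   0.5  15.5]
(0, 0, 0.032) [-34.6   0.4  48.1]
(0.045, 0, 0) [ 7.1  0.6 11.9]
```

>>> move_arm --pt "-0.002 0 0.003 0 1" --pt "-0.004 0 0.006 0 1" --pt "-0.005 0 0.007 0 1" --pt "-0.005 0 0.007 0 1"

```text
t: 10.58
ee_pos: [0.4996, -0.0141, 0.1003]
eef_rot: [[1.0, 0.029, -0.001], [0.029, -1.0, 0.0], [-0.001, -0.0, -1.0]]
ft_force: [-1.8, -0.3, 1.9]
opening: 0.0133
```

```bash
python3 snap.py 15; python3 - <<'E'
from h import *;import pickle
d=pickle.load(open('c15.pkl','rb'))
cv2.imwrite('pics/w16.png',cv2.resize(d['wrist']['image'][155:285,145:415,::-1],None,fx=2.9,fy=2.9,interpolation=cv2.INTER_CUBIC))
E
```

```text
10.5833 [ 0.4996 -0.0141  0.1003] [ 1.     0.029 -0.001] 0.01331159899009544 [-1.8 -0.3  1.9]
```

View pics/w16.png

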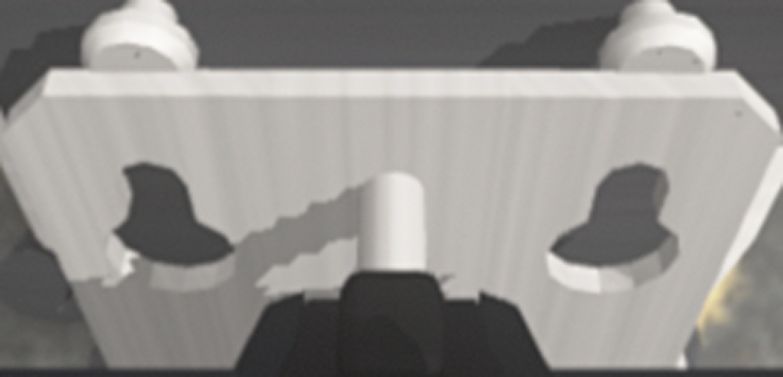

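View pics/s15.png

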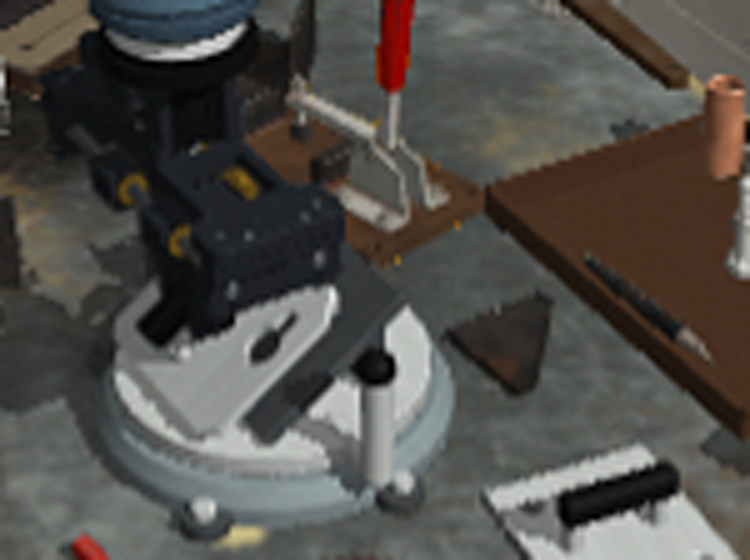

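```bash
cat > ft.py <<'E'
from h import *;import pickle
cv=lambda u,v:(u/2.9+145,v/2.9+155)
def m(q,p):
    c,s=np.cos(q[4]),np.sin(q[4]);R=Rz(q[2])@np.array([[c,0,-s],[0,1,0],[s,0,c]])
    return np.array([q[0],q[1],q[3]])+np.atleast_2d(p)@R.T
qe=[.5415,-.0163,.0257]
def run(name,pts,q0=[.50,-.018,.03,.08,.5]):
    d=pickle.load(open(name,'rb'))
    o=[('wrist',p,cv(*uv)) for p,uv in pts]
    q,e=fit(m,q0,o,d);print(np.round(q,4));print(np.round(e,1).tolist())
    R=Rz(qe[2])@RE;E0=easel(qe,[0,0,0])[0]
    for p in ((.0275,0,0),(.008,0,0),(0,0,.032),(.045,0,0)): print(p,np.round((m(q,p)[0]-E0)@R*1000,1))
    return q
E
python3 - <<'E'
from ft import *
run('c15.pkl',[((-3,36,5),(183,291)),((-3,-36,5),(612,291)),((31.5,36,5),(145,163)),((31.5,-36,5),(642,163)),((45,0,5),(393,97)),((45,0,0),(393,70))])
E
```

```text
[ 0.5137 -0.0166  0.0319  0.0672  0.5829]
[[0.3, 0.3], [-3.1, -0.0], [-0.4, -0.0], [0.5, -0.4], [0.2, 0.0], [0.2, 0.2]]
(0.0275, 0, 0) [-16.9   0.5  12.2]
(0.008, 0, 0) [-36.3   0.4  12.7]
(0, 0, 0.032) [-43.5   0.3  44.9]
(0.045, 0, 0) [ 0.6  0.6 11.7]
```

>>> move_arm --pt "-0.0034 0 -0.005 0 1" --pt "0.006 0 -0.0115 0 1" --pt "0.016 0 -0.0185 0 1" --pt "0.0263 0 -0.0257 0 1" --pt "0.0263 0 -0.0257 0 1"

```text
t: 11.15
ee_pos: [0.5286, -0.0137, 0.1279]
eef_rot: [[1.0, 0.029, 0.004], [0.029, -1.0, -0.001], [0.004, 0.001, -1.0]]
ft_force: [0.4, 0.3, -2.4]
opening: 0.0137
```

>>> move_arm --pt "0 0 0 0 1"

```text
t: 11.23
ee_pos: [0.5263, -0.0133, 0.1263]
eef_rot: [[1.0, 0.029, -0.0], [0.029, -1.0, 0.0], [-0.0, -0.0, -1.0]]
ft_force: [-0.2, 0.7, -4.4]
opening: 0.0136
```

```bash
python3 snap.py 17; python3 - <<'E'
from h import *;import pickle
d=pickle.load(open('c17.pkl','rb'))
cv2.imwrite('pics/w18.png',cv2.resize(d['wrist']['image'][155:285,145:415,::-1],None,fx=2.9,fy=2.9,interpolation=cv2.INTER_CUBIC))
E
```

```text
11.2333 [ 0.5263 -0.0133  0.1263] [ 1.     0.029 -0.   ] 0.0136057417329719 [-0.2  0.7 -4.4]
```

View pics/w18.png

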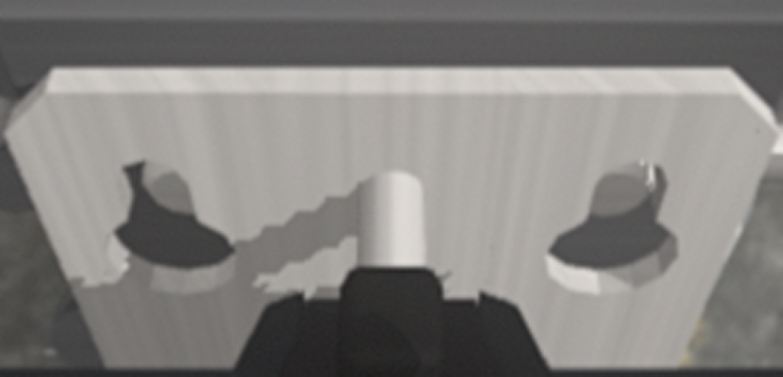

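View pics/s17.png

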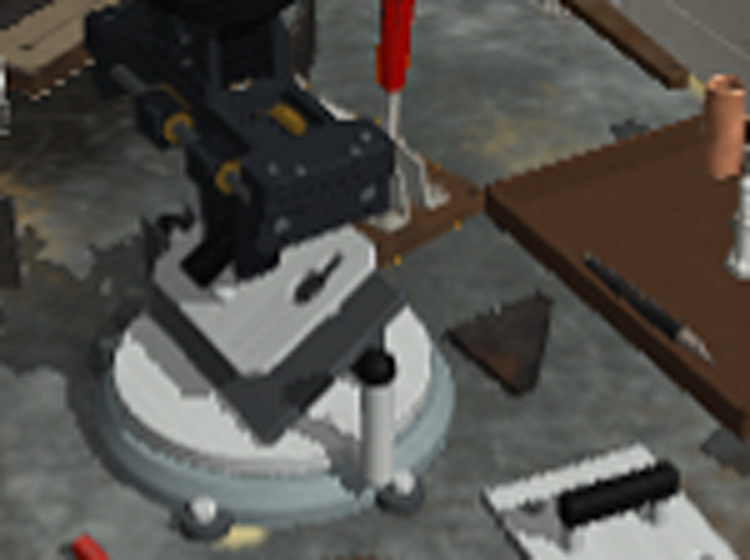

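View pics/d17.png

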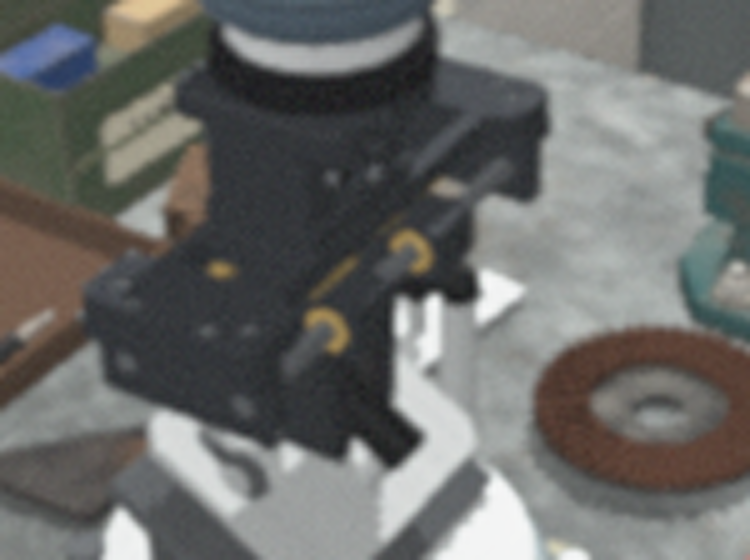

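```bash
python3 - <<'E'
from ft import *
q=run('c17.pkl',[((-3,36,5),(183,291)),((-3,-36,5),(612,291)),((31.5,36,5),(145,160)),((31.5,-36,5),(640,160)),((45,0,5),(393,94)),((45,0,0),(393,67))])
d=pickle.load(open('c17.pkl','rb'))['wrist']
print((proj(d,easel(qe,np.array([[0,36,11.5],[8,36,11.5],[0,44,11.5],[0,-36,11.5],[0,-44,11.5]])/1000))-[145,155])*2.9)
E
```

```text
[ 0.5391 -0.0156  0.0316  0.0919  0.5674]
[[0.3, 0.2], [-3.3, -0.0], [-0.2, 0.1], [0.8, -0.3], [0.1, -0.2], [0.1, 0.2]]
(0.0275, 0, 0) [18.1  0.9 17.5]
(0.008, 0, 0) [-1.4  0.8 18.3]
(0, 0, 0.032) [-8.   0.7 50.6]
(0.045, 0, 0) [35.6  1.  16.7]
[[186.02697759 190.96848468]
 [177.94241253 161.71178919]
 [139.02359708 190.78447961]
 [609.93875045 192.53664807]
 [656.8780291  192.70016979]]
```

>>> move_arm --pt "0.002 0 0.003 0 1" --pt "0.004 0 0.006 0 1" --pt "0.006 0 0.009 0 1" --pt "0.008 0 0.0115 0 1" --pt "0.008 0 0.0115 0 1"

```text
t: 11.8
ee_pos: [0.5344, -0.0131, 0.114]
eef_rot: [[1.0, 0.029, -0.001], [0.029, -1.0, 0.0], [-0.001, -0.0, -1.0]]
ft_force: [0.2, -0.4, -4.5]
opening: 0.0139
```

>>> move_arm --pt "0.001 0 0.0015 0 1" --pt "0.002 0 0.003 0 1" --pt "0.0027 0 0.004 0 1" --pt "0.003 0 0.0045 0 1"

```text
t: 12.13
ee_pos: [0.536, -0.0131, 0.1102]
eef_rot: [[1.0, 0.029, -0.004], [0.029, -1.0, -0.0], [-0.004, -0.0, -1.0]]
ft_force: [-11.8, -1.1, 9.2]
opening: 0.0138
```

```bash
python3 snap.py 19; python3 - <<'E'
from h import *;import pickle
d=pickle.load(open('c19.pkl','rb'))
cv2.imwrite('pics/w20.png',cv2.resize(d['wrist']['image'][155:285,145:415,::-1],None,fx=2.9,fy=2.9,interpolation=cv2.INTER_CUBIC))
E
```

```text
12.1333 [ 0.536  -0.0131  0.1102] [ 1.     0.029 -0.004] 0.013832580074523709 [-11.8  -1.1   9.2]
```

View pics/w20.png

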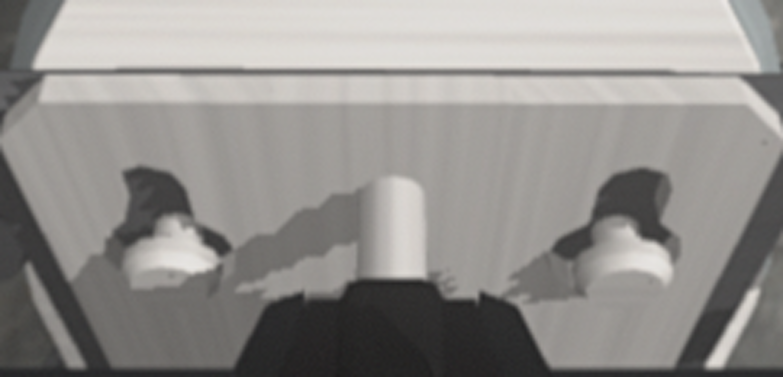

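View pics/s19.png

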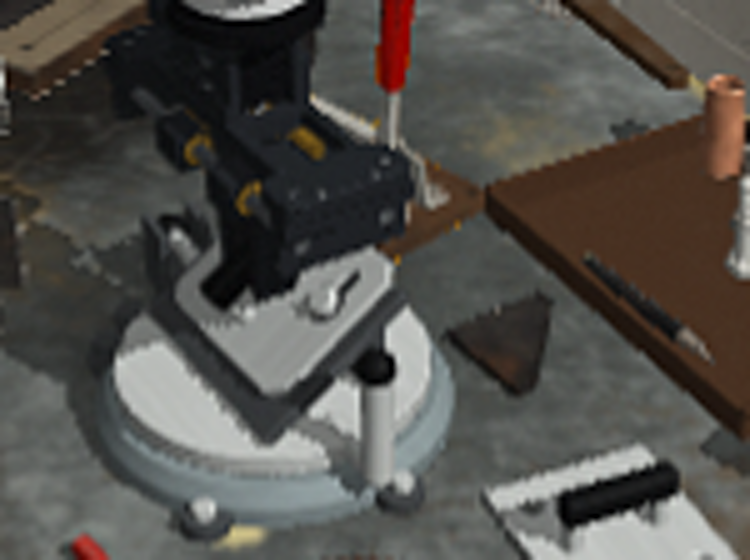

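```bash
python3 - <<'E'
from ft import *
q=run('c19.pkl',[((31.5,36,5),(143,167)),((31.5,-36,5),(645,168)),((45,0,5),(393,103)),((45,0,0),(393,75)),((45,41,5),(38,103)),((45,-41,5),(752,104))],[.5,-.016,.03,.08,.6])
d=pickle.load(open('c19.pkl','rb'))['wrist']
print((proj(d,easel(qe,np.array([[0,36,11.5],[8,36,11.5],[0,44,11.5],[-8,36,11.5],[-8,-36,11.5],[-8,-36,7],[0,-36,11.5],[0,-44,11.5]])/1000))-[145,155])*2.9)
E
```

```text
[ 0.5566 -0.0152  0.0282  0.0894  0.7008]
[[-10.9, -0.0], [10.1, -0.1], [0.1, 0.4], [0.1, -1.6], [0.8, 0.3], [-1.9, 0.3]]
(0.0275, 0, 0) [30.9  0.8  9. ]
(0.008, 0, 0) [11.5  0.8  7.3]
(0, 0, 0.032) [ 0.6  0.7 38.4]
(0.045, 0, 0) [48.3  0.8 10.6]
[[169.01636377 286.06179383]
 [159.54778104 258.74980389]
 [118.52587278 285.81280388]
 [177.73193705 311.17660146]
 [614.86799366 312.73426328]
 [611.11539857 289.09805286]
 [624.4378995  287.70405428]
 [674.82944357 287.81894494]]
```

```bash
python3 - <<'E'
from ft import *
d=pickle.load(open('c19.pkl','rb'))['wrist']
for sx,t in ((-9.3,.611),(-8,.611),(-9.3,.56),(-9.3,.66)):
    Pp=easel(qe,[sx/1000,.0005,.032])[0]
    R=Rz(.03)@np.array([[np.cos(t),0,-np.sin(t)],[0,1,0],[np.sin(t),0,np.cos(t)]])
    o=Pp-R@[0,0,.032]
    pts=np.array([[31.5,36,5],[31.5,-36,5],[45,0,5],[45,0,0]])/1000
    print(sx,t,np.round((proj(d,o+pts@R.T)-[145,155])*2.9,0).tolist())
E
```

```text
-9.3 0.611 [[143.0, 168.0], [644.0, 168.0], [394.0, 106.0], [394.0, 78.0]]
-8 0.611 [[141.0, 163.0], [645.0, 163.0], [394.0, 99.0], [394.0, 71.0]]
-9.3 0.56 [[147.0, 166.0], [640.0, 166.0], [394.0, 100.0], [393.0, 75.0]]
-9.3 0.66 [[140.0, 171.0], [647.0, 171.0], [394.0, 112.0], [394.0, 83.0]]
```

>>> move_arm --pt "0 0 0 0 1" --pt "-0.0033 0 0.0023 0 1" --pt "-0.0066 0 0.0046 0 1" --pt "-0.0099 0 0.0069 0 1" --pt "-0.0099 0 0.0069 0 1"

```text
t: 12.7
ee_pos: [0.5296, -0.0139, 0.1058]
eef_rot: [[1.0, 0.029, 0.005], [0.029, -1.0, -0.001], [0.005, 0.002, -1.0]]
ft_force: [-2.1, -0.3, 8.7]
opening: 0.0135
```

>>> move_arm --pt "-0.0025 0 0.0017 0 1" --pt "-0.005 0 0.0035 0 1" --pt "-0.0062 0 0.0044 0 1" --pt "-0.0069 0 0.0049 0 1" --pt "-0.0069 0 0.0049 0 1"

```text
t: 13.12
ee_pos: [0.5237, -0.0143, 0.1017]
eef_rot: [[1.0, 0.029, 0.007], [0.029, -1.0, -0.002], [0.007, 0.002, -1.0]]
ft_force: [-1.6, 1.0, 11.4]
opening: 0.0135
```

```bash
python3 snap.py 21; python3 - <<'E'
from h import *;import pickle
d=pickle.load(open('c21.pkl','rb'))
cv2.imwrite('pics/w22.png',cv2.resize(d['wrist']['image'][135:285,145:415,::-1],None,fx=2.9,fy=2.9,interpolation=cv2.INTER_CUBIC))
E
```

```text
13.1167 [ 0.5237 -0.0143  0.1017] [1.    0.029 0.007] 0.013465619048847861 [-1.6  1.  11.4]
```

View pics/w22.png

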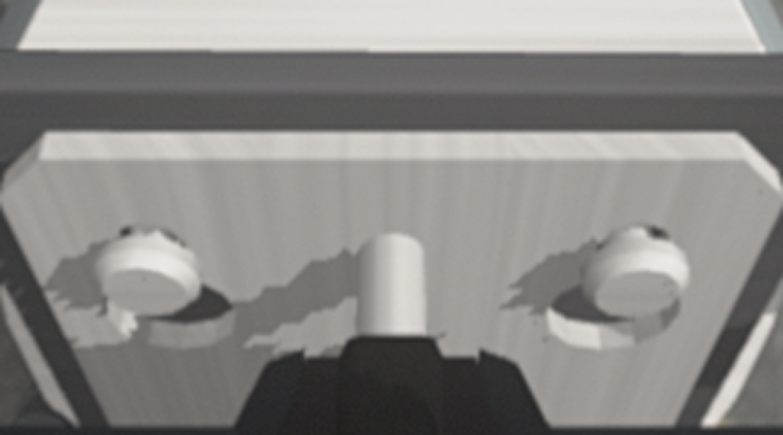

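View pics/s21.png

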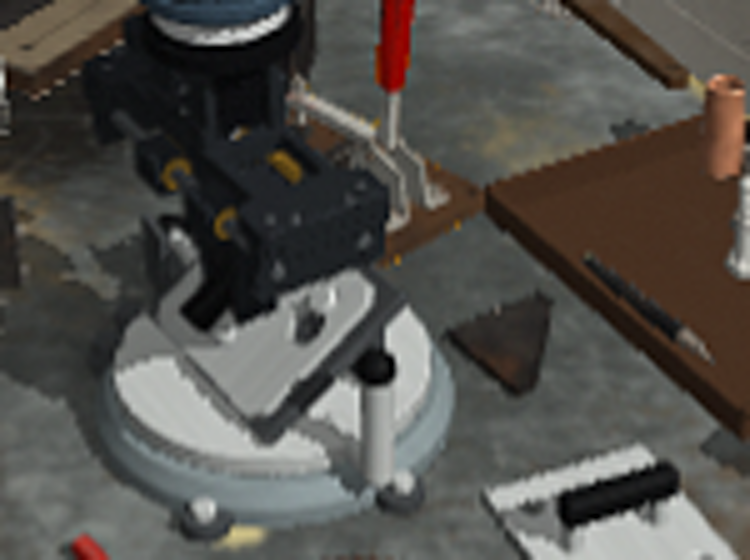

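>>> move_arm --pt "-0.002 0 0.0014 0 1" --pt "-0.004 0 0.0028 0 1" --pt "-0.0055 0 0.0038 0 1" --pt "-0.0066 0 0.0046 0 1" --pt "-0.0066 0 0.0046 0 1"

```text
t: 13.68
ee_pos: [0.5201, -0.0146, 0.0993]
eef_rot: [[1.0, 0.028, 0.014], [0.028, -1.0, -0.002], [0.014, 0.002, -1.0]]
ft_force: [3.2, 2.9, 18.3]
opening: 0.0138
```

```bash
python3 snap.py 23; python3 - <<'E'
from h import *;import pickle
d=pickle.load(open('c23.pkl','rb'))
cv2.imwrite('pics/w24.png',cv2.resize(d['wrist']['image'][135:285,145:415,::-1],None,fx=2.9,fy=2.9,interpolation=cv2.INTER_CUBIC))
E
```

```text
13.6833 [ 0.5201 -0.0146  0.0993] [1.    0.028 0.014] 0.013781404663164142 [ 3.2  2.9 18.3]
```

View pics/w24.png

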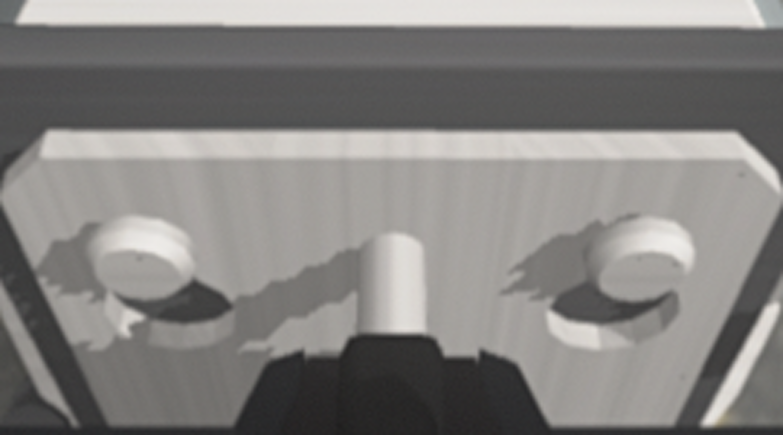

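>>> move_arm --pt "0.001 0 -0.001 0 1" --pt "0.002 0 -0.002 0 1" --pt "0.002 0 -0.002 0 1"

```text
t: 14.08
ee_pos: [0.5202, -0.0145, 0.0993]
eef_rot: [[1.0, 0.029, 0.009], [0.029, -1.0, -0.002], [0.009, 0.002, -1.0]]
ft_force: [3.6, 0.6, 11.6]
opening: 0.0134
```

>>> move_arm --pt "0 0 0 0 0.3" --pt "0 0 0 0 0.3" --pt "0 0 0 0 0.3" --pt "0 0 0 0 0.3" --pt "0 0 0 0 0.3"

```text
t: 14.5
ee_pos: [0.5157, -0.0136, 0.0956]
eef_rot: [[1.0, 0.029, -0.001], [0.029, -1.0, 0.0], [-0.001, -0.0, -1.0]]
ft_force: [0.7, -0.8, 0.3]
opening: 0.0311
```

```bash
python3 snap.py 25; python3 - <<'E'
from h import *;import pickle
d=pickle.load(open('c25.pkl','rb'))
cv2.imwrite('pics/w26.png',cv2.resize(d['wrist']['image'][135:285,145:415,::-1],None,fx=2.9,fy=2.9,interpolation=cv2.INTER_CUBIC))
E
```

```text
14.5 [ 0.5157 -0.0136  0.0956] [ 1.     0.029 -0.001] 0.031082490420203175 [ 0.7 -0.8  0.3]
```

View pics/w26.png

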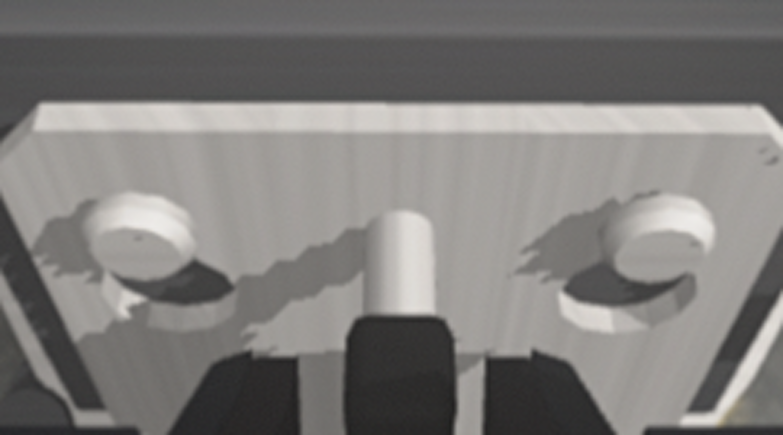

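Released; the plate stayed put. Lift clear.

>>> move_arm --pt "0 0 -0.015 0 0.3" --pt "0 0 -0.04 0 0.3" --pt "0 0 -0.08 0 0.3" --pt "-0.03 0 -0.12 0 0.3" --pt "-0.06 0 -0.16 0 0.3"

```text
t: 15.07
ee_pos: [0.4659, -0.0152, 0.2441]
eef_rot: [[1.0, 0.029, 0.0], [0.029, -1.0, -0.0], [0.0, 0.0, -1.0]]
ft_force: [0.1, -0.5, 0.6]
opening: 0.0307
```

>>> move_arm --pt "-0.02 0 -0.03 0 0.3" --pt "-0.03 0 -0.04 0 0.3" --pt "-0.03 0 -0.04 0 0.3" --pt "-0.03 0 -0.04 0 0.3"

```text
t: 15.4
ee_pos: [0.4364, -0.0161, 0.283]
eef_rot: [[1.0, 0.028, 0.002], [0.028, -1.0, -0.001], [0.002, 0.001, -1.0]]
ft_force: [-0.2, -0.1, -0.7]
opening: 0.0311
```

```bash
python3 snap.py 27; python3 - <<'E'
from h import *;import pickle
d=pickle.load(open('c27.pkl','rb'))
cv2.imwrite('pics/w28.png',cv2.resize(d['wrist']['image'][0:140,150:380,::-1],None,fx=3.4,fy=3.4,interpolation=cv2.INTER_CUBIC))
E
```

```text
15.4 [ 0.4364 -0.0161  0.283 ] [1.    0.028 0.002] 0.03107719370933546 [-0.2 -0.1 -0.7]
```

View pics/w28.png

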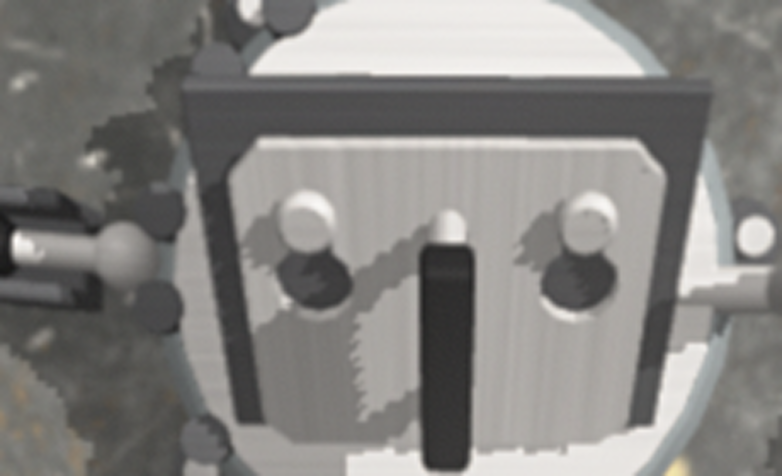

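View pics/s27.png

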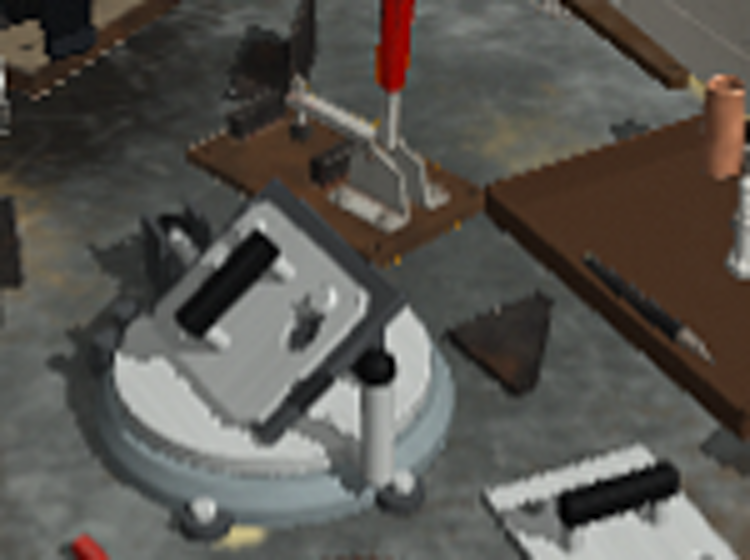

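View pics/d27.png

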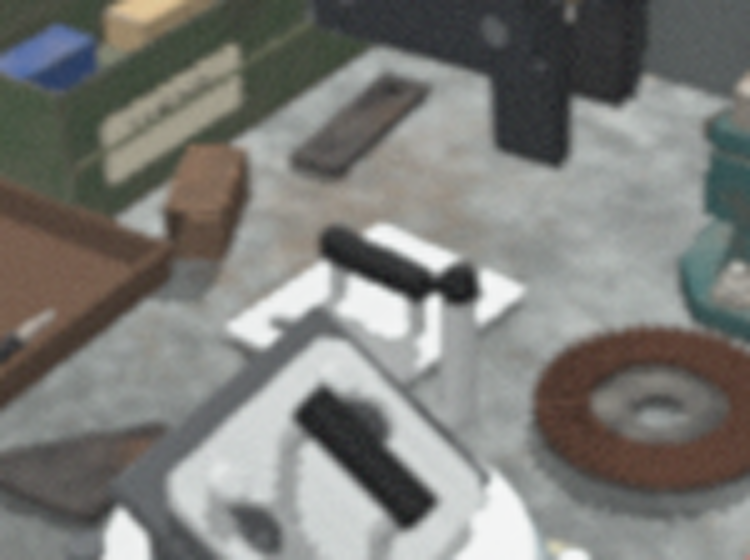

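```bash
python3 - <<'E'
from h import *;import pickle
d=pickle.load(open('c27.pkl','rb'))
cv=lambda u,v:np.array((u/3.4+150,v/3.4))
E=[((0,36,11.5),(306,224)),((0,-36,11.5),(593,223)),((30,65,0),(183,92)),((30,-65,0),(710,95)),((-70,65,0),(237,424)),((-70,-65,0),(655,426))]
T=[((45,0,5),(450,150)),((-45,0,5),(450,443)),((8,36,5),(315,278)),((8,-36,5),(580,278)),((0,55,5),(241,302)),((0,-55,5),(650,300)),((31,0,38),(447,247)),((-31,0,38),(445,469))]
def tm(q,p):
    p=np.array(p)/1000; c,s=np.cos(q[5]),np.sin(q[5])
    e=np.array([q[3]+c*(p[0]-.0275)-s*p[1],q[4]+s*(p[0]-.0275)+c*p[1],p[2]]); return easel(q,e)
def f(q):
    r=[proj(d['wrist'],easel(q,np.array(p)/1000))[0]-cv(*uv) for p,uv in E]+[proj(d['wrist'],tm(q,p))[0]-cv(*uv) for p,uv in T]
    return np.concatenate(r)
r=least_squares(f,[.5415,-.0163,.0257,0,0,0],loss='soft_l1');print(np.round(r.x,4));print(np.round(r.fun.reshape(-1,2),1).tolist())
E
```

```text
[ 5.411e-01 -1.710e-02  2.410e-02  2.400e-03  2.000e-04  6.900e-03]
[[0.4, 1.1], [-1.0, 1.8], [-1.0, -2.4], [2.7, -2.4], [-0.2, 0.3], [0.3, 0.4], [-0.6, -3.9], [-0.8, -1.9], [-0.2, -0.4], [0.2, -0.4], [2.1, 0.5], [-0.9, 1.0], [0.3, 4.3], [0.7, 0.2]]
```

```bash
python3 - <<'E'
from h import *;import pickle
d=pickle.load(open('c27.pkl','rb'))
cv=lambda u,v:np.array((u/3.4+150,v/3.4))
E=[((0,36,11.5),(306,224)),((0,-36,11.5),(593,223)),((30,65,0),(183,92)),((30,-65,0),(710,95)),((-70,65,0),(237,424)),((-70,-65,0),(655,426))]
T=[((45,0,5),(450,150)),((-45,0,5),(450,443)),((8,36,5),(315,278)),((8,-36,5),(580,278)),((31,0,38),(447,278)),((-31,0,38),(445,469))]
def tm(q,p):
    p=np.array(p)/1000; c,s=np.cos(q[5]),np.sin(q[5])
    return easel(q,np.array([q[3]+c*(p[0]-.0275)-s*p[1],q[4]+s*(p[0]-.0275)+c*p[1],p[2]]))
for Es in (E,E[:2],E[2:4],E[4:]):
  def f(q):
    r=[proj(d['wrist'],easel(q,np.array(p)/1000))[0]-cv(*uv) for p,uv in Es]+[proj(d['wrist'],tm(q,p))[0]-cv(*uv) for p,uv in T]
    return np.concatenate(r)
  r=least_squares(f,[.5415,-.0163,.0257,0,0,0],loss='soft_l1');print(np.round(r.x,4));print(np.round(r.fun.reshape(-1,2),1).tolist())
E
```

```text
[ 5.412e-01 -1.710e-02  2.370e-02  4.000e-04  1.000e-04  5.500e-03]
[[0.4, 0.9], [-1.0, 1.7], [-0.9, -2.6], [2.8, -2.5], [-0.2, 0.2], [0.3, 0.4], [-0.5, -1.5], [-0.9, -0.4], [0.1, 1.5], [0.1, 1.6], [0.3, -2.5], [0.7, 1.9]]
[ 5.424e-01 -1.740e-02  2.750e-02 -9.000e-04  4.000e-04  2.300e-03]
[[0.6, -0.3], [-0.6, 0.2], [-0.5, -1.4], [-0.9, -0.5], [0.1, 1.6], [-0.0, 1.5], [0.4, -2.5], [0.7, 1.7]]
[ 0.5394 -0.0164  0.023   0.0026 -0.0006  0.0061]
[[-1.7, -0.1], [1.7, 0.1], [-0.5, -1.7], [-0.9, -0.3], [-0.1, 1.4], [0.2, 1.5], [0.3, -2.6], [0.7, 2.0]]
[ 5.416e-01 -1.710e-02  2.250e-02 -0.000e+00  1.000e-04  6.500e-03]
[[-0.2, -0.2], [0.2, 0.1], [-0.5, -1.5], [-0.9, -0.5], [0.1, 1.5], [0.1, 1.6], [0.3, -2.5], [0.6, 1.8]]
```

```bash
python3 -c "
from bench import *
s=state();print(s['t'],s['ft_force']);print(order.sign_off())"
```

```text
15.55 [-0.00193315 -0.57947064 -0.18438364]
the job is handed in; nothing more can be done
None
```

The template is hung on the sloping face and locked under both stud heads, and I handed the job in at about 15.6 s. No verdict was reported.

**What I did**
- I pushed the lever post one click counter-clockwise with the closed fingers.
- I picked the template up by its grip and tilted it about the jaw axis by pressing its upper edge on the stud heads.
- I entered both heads through the large ends, flush on the face, with about 15 N of contact force.
- I slid the template about 19 mm down the slope, let go and backed well clear.

**Last checks**
- **Template position:** the final wrist-camera fit put the seat at about 0 mm along the slope and within 1 mm sideways, turned about 0.005 rad. Depending on which picture points I used, the slope figure ranged from -0.9 to +2.6 mm; the limit is -4 to +5 mm.
- **Flatness:** I did not measure it after release. It matched the flush pose in the fit made when the heads went in, and looks flat in the last pictures.
- **Turntable:** it reads about 0.025 rad in world terms. The start angle (-0.763 rad against the -0.785 rad stop) implies the base is turned about 0.022 rad, so the table is in its middle stop.
- **Other loose things:** the robot did not knowingly touch them. The drill plate, flap disc, gusset and flat bar look unmoved in the last pictures; the pliers were barely in view.

**What disagreed**
- The first move went the wrong way because I assumed the tool axes wrongly. It stayed above the parts and touched nothing.
- The scene and side cameras differed from the wrist camera by a few millimetres, so I relied on relative wrist-camera measurements.

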